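Set the router lift and hold its cover plate over the screw holes

TASK

Turn the router lift's height dial to 3 and let go of it. Then pick up the cover plate by its spout and hold it level and still, hovering about 15 mm above the lift's top without touching it, with its three holes in line with the three threaded holes around the bit opening, so that a colleague can drop the screws in. Finish while still holding the plate there, and leave the other tools on the bench where they are.

Things in the scene. Friction and masses are not known exactly. Their poses are not given: they have to be found in the camera images.
- router_lift: Router lift fixed on the bench: a green cast box with an aluminium top, 160 (x) x 280 (y) x 70 mm tall. Origin at the centre of its underside, z up. In its frame the 44 mm bit opening is centred at (0, +60) mm and the height dial's axis at (0, -85) mm. Its place and yaw vary.
- lift_center (a point): Centre of the bit opening, at the level of the lift's top face (70 mm above the bench); axes as the lift's.
- thread0 (a point): Threaded hole (6 mm wide) in the lift's top face, 40 mm in +x and 30 mm in +y (lift's axes) from lift_center; point at the face.
- thread1 (a point): Threaded hole, +40 mm in x and -30 mm in y from lift_center.
- thread2 (a point): Threaded hole, alone on the other side: -42 mm in x, 0 in y from lift_center.
- height_dial (a joint): Angle of the height dial's sleeve, rad, growing clockwise seen from above; the mark numbered n is at 0.42 * n (0 to 6; mark 3 is at 1.26). It clicks into a detent at each mark (about 0.08 N m to leave it; let go, it springs to the nearest mark). End stops just beyond 0 and 6. Starts at mark 0 or 1.
- dial_grip (a point): On the dial's axis, 30 mm above the lift's top face (100 mm above the bench): middle of the part of the sleeve to grip. The sleeve is an upright knurled aluminium cylinder 38 mm in diameter, from 6.5 to 44.5 mm above the lift's top, with a black pointer line. It stands on a fixed black disc 92 mm wide and 6 mm thick that carries the scale.
- dial_pointer (a point): The pointer line on the side of the sleeve, 22 mm out from the axis.
- mark_three (a point): Mark 3 on the scale, 36 mm from the dial's axis towards the lift's +x. The marks are white ticks on the black disc, each with as many white dots as its number (mark 0 is a long tick with none), running clockwise.
- insert_plate: Cover plate lying loose on the bench: aluminium, 110 (x) x 84 (y) x 6 mm, 0.2 to 0.42 kg, with a dust spout standing up in its middle. Three 12 mm screw holes: two near one short edge, one near the other. Origin at the centre of the underside, z up. In line with the lift, its axes agree with the lift's and its origin is over lift_center.
- plate_grip (a point): Centre of the rectangular spout (44 mm along x, 30 mm along y outside, open through, top 42 mm above the underside), 30 mm above the plate's underside: where to grip it, across the 30 mm (y) width.
- plate_hole0 (a point): Screw hole of the plate at (+40, +30) mm, at the underside; belongs over thread0.
- plate_hole1 (a point): Screw hole of the plate at (+40, -30) mm, at the underside; belongs over thread1.
- plate_hole2 (a point): Screw hole of the plate at (-42, 0) mm, alone at its end, at the underside; belongs over thread2.
- gouge_wide: Bystander, to be left alone: carving gouge with a wide blade.
- gouge_narrow: Bystander, to be left alone: carving gouge with a narrow blade.
- mallet: Bystander, to be left alone: round carver's mallet, standing on its head.
- collet_wrench: Bystander, to be left alone: flat open-end wrench, 170 mm.
- rosette_block: Bystander, to be left alone: square carved block, 100 x 100 x 22 mm.
- glue_bottle: Bystander, to be left alone: white bottle, 60 mm wide, 150 mm tall.
- screw_dish: Bystander, to be left alone: small steel dish of screws, 76 mm wide.
There are look-alikes about, which are no part of the job. Leave any blue or purple look-alike of the insert_plate alone.

How it is judged:
By the outcome, as a careful person would: the job done as asked, in the order asked, and still so for the second after the job is handed in, while the arm keeps its last pose, push and grip.
It also fails if it takes over 54 s, if anything falls off the work surface, if the arm or the gripper's body presses on something with over 40 N, if the wrist force passes 120 N, or if a joint passes its speed limit or range.

ROBOT

A 6-joint arm with a two-finger parallel gripper is mounted at the origin on the work surface. World frame = base frame: x ahead of the robot, y to its left, z up, the work surface at z = 0. Lengths are in m, angles in rad, forces in N, time in s.
With the tool pointing down it reaches from about 0.375 to 0.9 m from the base axis. Payload 3.1 kg.
Tool frame: the origin (TCP) lies at the very end of the fingers, on their centre line; the grasp point (between the pads) lies 19 mm behind it; z points along the fingers, y is the direction in which the jaws open and shut (so a half turn about z gives the same grasp; the last joint's range is limited). The gripper opens to 85 mm and grips with 20 to 120 N. Pads are 22 mm wide; open, the fingers measure 114 mm over their backs; the gripper's body (76 mm by 85 mm) begins 54 mm behind the grasp point. The pads swing forward as they close: fully open they stand 13 mm farther back than shut.
Start: joints at [-1.482, 0.527, 1.433, -0, 1.181, -0.178], TCP at [0.165, -0.603, 0.206] pointing down, gripper open.
Joint ranges: [-3.08, 3.08], [-0.75, 2.2], [0.22, 2.44], [-1.43, 4.57], [0, 2.65], [-2.85, 2.85]. Speed limits (rad/s): [2.79, 2.79, 3.14, 3.14, 3.14, 3.14].

INTERFACE

Orientations are given as a unit quaternion [x, y, z, w].
In Python, from station import manip gives the robot as it stands. The module is installed in compiled form; this text tells all that it offers.
- The arm moves only by the tool send_rows, never from a script. Its argument "commands" is a list of rows, each an object with "delta_pos": the shift along the world's x, y, z in cm, a list of three; "yaw": the turn about the world's z in rad. A call has 1 to 10 rows; each row shifts and turns the pose as measured when the row begins; what a row does not reach is not made up. A row lasts 1/8 s, in which the tool goes at most 62.5 mm and 10.7 degrees, less where a joint would pass 70% of its speed; a pose out of reach is approached as far as the arm can. A call is refused whole if a number of a shift passes 6.25 or a number of a turn 0.188, either way. A call with a gripper value outside its range is refused whole. "grip" is the closure, from -1 (fully open) to 1 (shut), set as the call begins (left out, the last holds). The fingers move at their own pace and stop on an object; "force" is the grip in N (left out, the last holds). Time passes only in rows, so rows that do not move let the fingers close. It gives the time, the measured TCP pose, the force and the opening at its end, in the units of the state.
- manip.sense(): the state, without advancing time (a new reading comes with each control period).
- manip.snapshot(name): name is "scene" or "top" or "wrist"; returns the picture (384x512x3 uint8, blue, green, red); there is no depth.
- manip.get_calibration(name): a dict with "fx", "fy", "cx", "cy" (pixels), "dist_coeffs" ([k1, k2, p1, p2, k3] as OpenCV has them; the pictures are not rectified), "world_to_cam" (4x4, takes a point from world to camera coordinates); the wrist camera has in their place "mount" (4x4, takes a point from camera to tool coordinates, whose origin is the TCP and whose axes are the flange's). Camera axes: x right, y down, z forward; pixel columns grow to the right and rows downward; lengths in m; the calibration is good to about 2 mm. A picture is of the moment at which its call begins: read the wrist's pose just before it. get_calibration takes no time and is no camera call.
- manip.sign_off(): hands the job in, once; it reports no verdict.
The state is a dict: "t": time; "q": joint angles; "qd": joint speeds; "tau": joint torques, N m; "tcp_pos": TCP position; "tool_rot": TCP orientation; "force": force on the tool from outside, world axes, zero at the start; "ft_torque": the same for the moment, N m; "finger_gap": opening from 0.0 (shut) to 1.0 (fully open).
Only numpy, scipy, OpenCV 4.12 (cv2) and the standard library are available. Lean on these libraries where they do the work, as an engineer would, in place of code of your own. Each camera call takes 0.05 s, during which the arm holds its last target. There are 200 camera calls.

## Working session

There is one attempt and no reset: what is moved stays moved. The work goes in short steps, Python scripts to look and compute and a tool call to move; the robot and the scene stay as the last step left them, time stands still between calls to the robot, and variables do not carry over. Pictures are saved under pics/ and viewed, about 8 in all and at most 12, crops included, and the job is handed in when it is done.

Besides the shell and the picture viewer there is one more tool, called after "Request:" as a command line: name --argument value ..., lists and objects as JSON in quotes. send_rows: Moves the arm, as the interface text tells. Its arguments: {"type":"object","properties":{"commands":{"type":"array","items":{"type":"object","properties":{"delta_pos":{"type":"array","items":{"type":"number"}},"yaw":{"type":"number"}}}},"grip":{"type":"number"},"force":{"type":"number"}},"required":["commands"]}

```bash
mkdir -p pics; cat > h.py <<'E'
import numpy as np, cv2
from station import manip
from scipy.spatial.transform import Rotation as R
def snap(n,f):
    s=manip.sense(); im=manip.snapshot(n); cv2.imwrite(f'pics/{f}.png',im)
    c=manip.get_calibration(n)
    if n=='wrist':
        T=np.eye(4);T[:3,:3]=R.from_quat(s['tool_rot']).as_matrix();T[:3,3]=s['tcp_pos']
        C=T@np.array(c['mount'])
    else: C=np.linalg.inv(np.array(c['world_to_cam']))
    np.savez(f'pics/{f}.npz',C=C,K=np.array([[c['fx'],0,c['cx']],[0,c['fy'],c['cy']],[0,0,1]]),d=np.array(c['dist_coeffs'],float))
    return im
def ray(f,px):
    z=np.load(f'pics/{f}.npz')
    p=cv2.undistortPoints(np.array(px,float).reshape(-1,1,2),z['K'],z['d']).reshape(-1,2)
    d=np.c_[p,np.ones(len(p))]@z['C'][:3,:3].T
    return z['C'][:3,3],d/np.linalg.norm(d,axis=1)[:,None]
def plane(f,px,h):
    o,d=ray(f,px); return o+d*((h-o[2])/d[:,2])[:,None]
def proj(f,P):
    z=np.load(f'pics/{f}.npz');W=np.linalg.inv(z['C'])
    return cv2.projectPoints(np.array(P,float).reshape(-1,1,3),cv2.Rodrigues(W[:3,:3])[0],W[:3,3],z['K'],z['d'])[0].reshape(-1,2)
def tri(fa,pa,fb,pb):
    out=[]
    for a,b in zip(np.reshape(pa,(-1,2)),np.reshape(pb,(-1,2))):
        (o1,d1),(o2,d2)=ray(fa,a),ray(fb,b);d1,d2=d1[0],d2[0]
        t=np.linalg.lstsq(np.c_[d1,-d2],o2-o1,rcond=None)[0]
        p,q=o1+t[0]*d1,o2+t[1]*d2; out.append([*(p+q)/2,np.linalg.norm(p-q)])
    return np.array(out)
E
python3 - <<'E'
from h import *
np.set_printoptions(precision=4,suppress=True)
for n in('scene','top','wrist'):
    snap(n,n+'0');z=np.load(f'pics/{n}0.npz');print(n,z['C'],z['K'][0,0])
print(manip.sense())
a=cv2.imread('pics/scene0.png');b=cv2.imread('pics/top0.png')
cv2.imwrite('pics/both0.png',cv2.resize(np.hstack([a,b]),(800,300)))
cv2.imwrite('pics/topbig.png',cv2.resize(b,(800,600),interpolation=cv2.INTER_CUBIC))
E
```

```text
scene [[-0.8398  0.4756 -0.2618  0.8384]
 [ 0.5429  0.7358 -0.4049  0.45  ]
 [ 0.0001 -0.4821 -0.8761  1.0821]
 [ 0.      0.      0.      1.    ]] 365.0913675349407
top [[-0.0008 -0.9847  0.1741  0.2781]
 [-1.      0.001   0.0014 -0.0262]
 [-0.0016 -0.1741 -0.9847  1.6166]
 [ 0.      0.      0.      1.    ]] 485.7756137134625
wrist [[ 0.264  -0.9209 -0.2868  0.2391]
 [-0.9645 -0.2528 -0.076  -0.5826]
 [-0.0025  0.2967 -0.955   0.3737]
 [ 0.      0.      0.      1.    ]] 270.7039472099746
{'t': 0.15, 'q': array([-1.4815,  0.5283,  1.4336, -0.    ,  1.1814, -0.1785]), 'qd': array([-0.0004, -0.0026, -0.0041,  0.0015, -0.0022,  0.0009]), 'tau': array([  0.0016, -44.2744, -17.8278,  -0.0002,   0.0056,   0.    ]), 'tcp_pos': array([ 0.1653, -0.6021,  0.2052]), 'tool_rot': array([ 0.991 ,  0.1335,  0.    , -0.0008]), 'force': array([-0.5142,  1.4236,  0.4975]), 'ft_torque': array([ 0.0294, -0.0314,  0.0068]), 'finger_gap': 1.0061883542980847}
```

View pics/topbig.png

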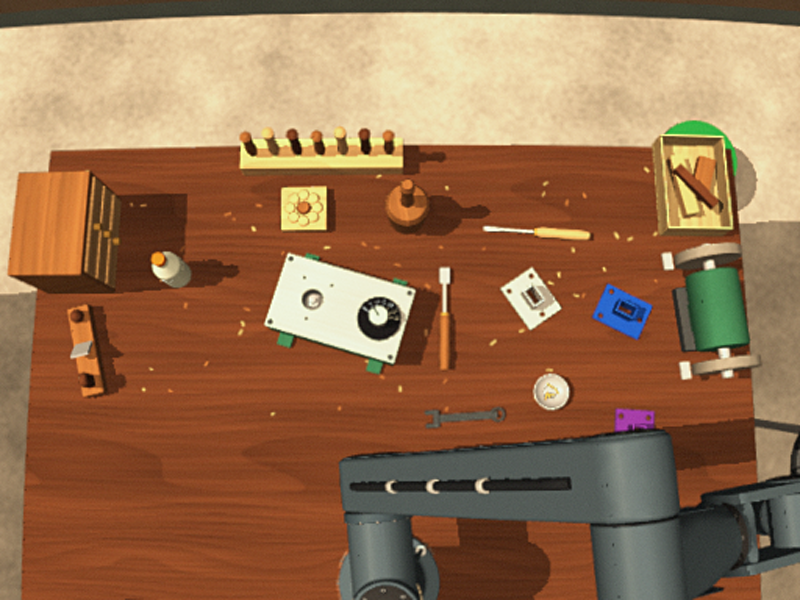

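View pics/scene0.png

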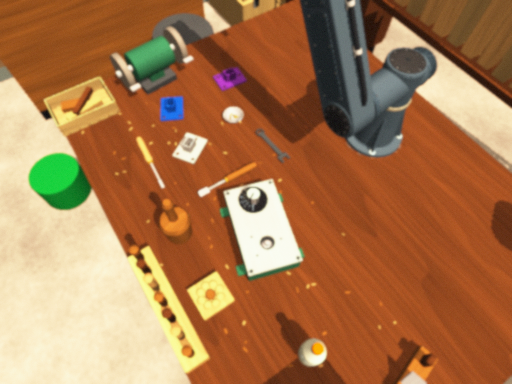

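The top view shows the aluminium plate at (531,298). Its look-alikes are blue at (622,311) and purple at (635,420), so the bare aluminium one is the plate to take. The lift is at about (340,308), with its dial at (379,317) and opening at (313,298). The scene view shows the same layout. Next I'll measure them and confirm with one crop.

```bash
python3 - <<'E'
from h import *
np.set_printoptions(precision=4,suppress=True)
k=512/800
c=np.array([[290,254],[415,287],[398,365],[265,325]])*k
P=plane('top0',c,.07);print('lift corners',P, np.linalg.norm(P-np.roll(P,1,0),axis=1))
im=cv2.imread('pics/top0.png');hsv=cv2.cvtColor(im,cv2.COLOR_BGR2HSV)
m=((hsv[...,1]<60)&(hsv[...,2]>130)).astype(np.uint8)
for q in cv2.findContours(m,cv2.RETR_EXTERNAL,cv2.CHAIN_APPROX_NONE)[0]:
    a=cv2.contourArea(q);r=cv2.minAreaRect(q)
    if a>300 and 150<r[0][0]<400 and 100<r[0][1]<260:
        for h in((.07,) if a>3000 else (.006,)):
            B=plane('top0',cv2.boxPoints(r),h);print(a,r,B,B.mean(0),np.linalg.norm(B-np.roll(B,1,0),axis=1))
s=cv2.imread('pics/scene0.png')
print('tri dial,open,plate',tri('top0',np.array([[379,312],[313,298],[534,292]])*k,'scene0',[[253,196],[267,243],[191,142]]))
A=cv2.resize(im[150:250,160:280],(480,400),interpolation=cv2.INTER_CUBIC)
B=cv2.resize(im[160:230,305:361],(320,400),interpolation=cv2.INTER_CUBIC)
cv2.imwrite('pics/crop1.png',np.hstack([A,B]))
E
```

```text
lift corners [[ 0.6776  0.2082  0.07  ]
 [ 0.6061 -0.0547  0.07  ]
 [ 0.4431 -0.0193  0.07  ]
 [ 0.5261  0.2565  0.07  ]] [0.159  0.2725 0.1668 0.288 ]
317.5 ((352.5000305175781, 250.50003051757812), (21.21320343017578, 21.21320343017578), 45.0) [[ 0.3927 -0.2942  0.006 ]
 [ 0.4426 -0.3461  0.006 ]
 [ 0.392  -0.3952  0.006 ]
 [ 0.3426 -0.3432  0.006 ]] [ 0.3925 -0.3447  0.006 ] [0.0701 0.072  0.0705 0.0718]
580.0 ((339.5202941894531, 190.62838745117188), (32.31684494018555, 24.29575538635254), 54.46232223510742) [[ 0.6166 -0.2415  0.006 ]
 [ 0.666  -0.3108  0.006 ]
 [ 0.5745 -0.3721  0.006 ]
 [ 0.5262 -0.303   0.006 ]] [ 0.5958 -0.3068  0.006 ] [0.1093 0.0851 0.1102 0.0844]
4084.5 ((217.2515869140625, 196.46343994140625), (86.32734680175781, 49.7509765625), 16.50436019897461) [[ 0.526   0.2591  0.07  ]
 [ 0.6852  0.2173  0.07  ]
 [ 0.6021 -0.0551  0.07  ]
 [ 0.4464 -0.0092  0.07  ]] [0.5649 0.103  0.07  ] [0.2799 0.1646 0.2847 0.1623]
tri dial,open,plate [[ 0.5458  0.0209  0.1016  0.0052]
 [ 0.5841  0.1589  0.0624  0.0013]
 [ 0.5958 -0.304   0.0434  0.0125]]
```

View pics/crop1.png

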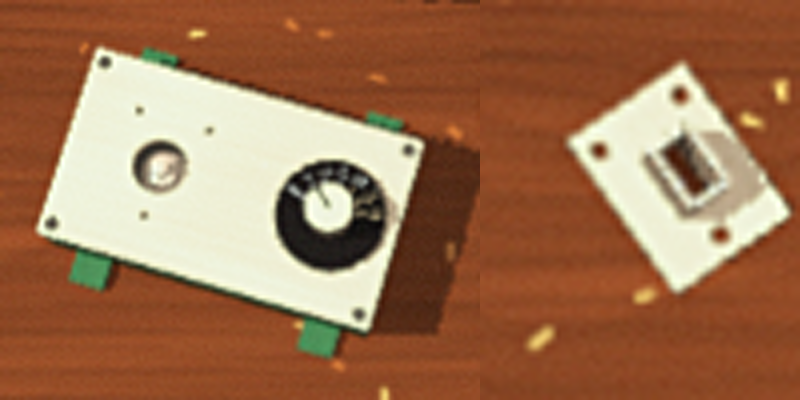

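Confirmed: the bare aluminium plate has its hole pair at crop (600,150) and (680,95) and its lone hole at (720,235), so its yaw is about 0.60. The lift's thread pair is on its +x side and its yaw is about -0.29. The dial pointer looks to be at about mark 1. I'll move above the dial and look from close up.

Request:
send_rows --commands '[{"delta_pos":[3,5,0.5]},{"delta_pos":[3,5,0.5]},{"delta_pos":[3,5,0.5]},{"delta_pos":[3,5,0.5]},{"delta_pos":[3,5,0.5]},{"delta_pos":[3,5,0.5]},{"delta_pos":[3,5,0.5]},{"delta_pos":[3,5,0.5]},{"delta_pos":[3,5,0.5]},{"delta_pos":[3,5,0]}]' --grip -1

```text
validation failed for argument at $.co...
```

Request:
send_rows --commands '[{"delta_pos":[3.0,5.0,0.5],"yaw":0.0},{"delta_pos":[3.0,5.0,0.5],"yaw":0.0},{"delta_pos":[3.0,5.0,0.5],"yaw":0.0},{"delta_pos":[3.0,5.0,0.5],"yaw":0.0},{"delta_pos":[3.0,5.0,0.5],"yaw":0.0},{"delta_pos":[3.0,5.0,0.5],"yaw":0.0},{"delta_pos":[3.0,5.0,0.5],"yaw":0.0},{"delta_pos":[3.0,5.0,0.5],"yaw":0.0},{"delta_pos":[3.0,5.0,0.0],"yaw":0.0}]' --grip -1.0

```text
t: 1.27
tcp_pos: [0.4391, -0.1418, 0.2445]
tool_rot: [0.992, 0.128, 0.001, -0.0]
force: [0.9, -0.1, 0.5]
finger_gap: 1.001
```

Request:
send_rows --commands '[{"delta_pos":[3.0,5.0,0.0],"yaw":0.0},{"delta_pos":[3.0,5.0,0.0],"yaw":0.0},{"delta_pos":[3.0,5.0,0.0],"yaw":0.0},{"delta_pos":[1.0,1.5,0.0],"yaw":0.0},{"delta_pos":[0.0,0.0,0.0],"yaw":0.0}]'

```text
t: 1.9
tcp_pos: [0.5422, 0.0322, 0.244]
tool_rot: [0.991, 0.132, 0.001, 0.0]
force: [0.4, -0.0, -0.6]
finger_gap: 0.999
```

```bash
python3 - <<'E'
from h import *
np.set_printoptions(precision=4,suppress=True)
im=snap('wrist','w1');print(manip.sense()['tcp_pos'])
cv2.imwrite('pics/w1b.png',cv2.resize(im,(800,600),interpolation=cv2.INTER_CUBIC))
print(proj('w1',[[.541,.0216,.1145],[.541,.0216,.076]]))
E
```

```text
[0.5417 0.0316 0.2439]
[[263.8716 183.1399]
 [262.9719 175.3236]]
```

View pics/w1b.png

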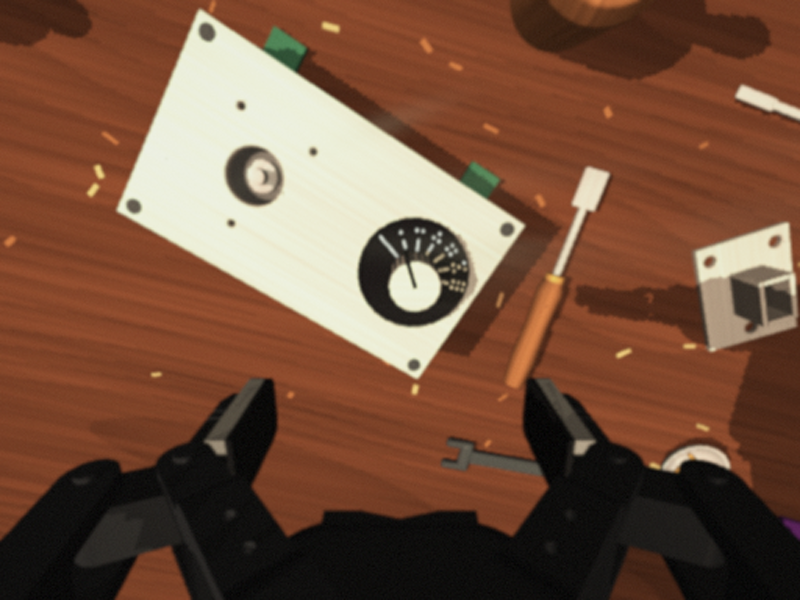

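The pointer (407,258) is at mark 1, whose single dot is at (401,233). The threads are at (241,105), (313,151) and (231,223), and the sleeve top is at (415,286). Next I'll measure the dial height, the lift pose and the plate.

```bash
python3 - <<'E'
from h import *
np.set_printoptions(precision=4,suppress=True)
g=cv2.cvtColor(cv2.imread('pics/w1b.png'),cv2.COLOR_BGR2GRAY)
def dark(p,r=13):
    x,y=p;w=g[y-r:y+r+1,x-r:x+r+1].astype(float);w=np.clip(np.median(w)-40-w,0,None)
    Y,X=np.mgrid[-r:r+1,-r:r+1];return [x+(w*X).sum()/w.sum(),y+(w*Y).sum()/w.sum()]
t=np.array([dark(p) for p in[(241,105),(313,151),(231,223)]]);print(t)
t=(t+.5)*.64-.5
P=plane('w1',t,.07);print(P)
L=np.array([[40,90],[40,30],[-42,60]])/1000
A,B=L-L.mean(0),P[:,:2]-P[:,:2].mean(0)
th=np.arctan2((A[:,0]*B[:,1]-A[:,1]*B[:,0]).sum(),(A*B).sum())
Rm=np.array([[np.cos(th),-np.sin(th)],[np.sin(th),np.cos(th)]]);o=P[:,:2].mean(0)-Rm@L.mean(0)
print('lift',th,o,'res',P[:,:2]-(L@Rm.T+o),'open',Rm@[0,.06]+o,'dial',Rm@[0,-.085]+o)
# height via top view
tt=np.array([[139,110],[209,130],[144,215]])/4+[160,150]
print('tri threads',tri('w1',t,'top0',tt))
s=np.array([[415,286]])*.64
print('sleeve',plane('w1',s,.1145),tri('w1',s,'top0',[[160+327/4,150+207/4]]))
print('spout',plane('w1',np.array([[776,297]])*.64,.042),tri('w1',np.array([[776,297]])*.64,'top0',[[305+(690-480)/5.714,160+165/5.714]]))
E
```

```text
[[240.7439 105.2555]
 [312.8544 151.248 ]
 [230.8096 222.7054]]
[[0.6299 0.1767 0.07  ]
 [0.6127 0.1191 0.07  ]
 [0.5428 0.1715 0.07  ]]
lift -0.2916663396974716 [0.5657 0.1019] res [[-0.  0.]
 [-0. -0.]
 [ 0.  0.]] open [0.583  0.1594] dial [0.5413 0.0205]
tri threads [[0.6294 0.1782 0.0637 0.0021]
 [0.6124 0.1204 0.0612 0.0011]
 [0.5413 0.1722 0.0654 0.002 ]]
sleeve [[0.5416 0.0197 0.1145]] [[0.54   0.0203 0.1094 0.0023]]
spout [[ 0.5982 -0.3051  0.042 ]] [[ 0.5967 -0.3096  0.0366  0.0027]]
```

Request:
send_rows --commands '[{"delta_pos":[0.0,-1.1,-3.0],"yaw":0.0},{"delta_pos":[0.0,0.0,-4.0],"yaw":0.0},{"delta_pos":[0.0,0.0,-4.0],"yaw":0.0},{"delta_pos":[0.0,0.0,-2.5],"yaw":0.0},{"delta_pos":[0.0,0.0,0.0],"yaw":0.0}]'

```text
t: 2.58
tcp_pos: [0.538, 0.0106, 0.1072]
tool_rot: [0.992, 0.125, 0.001, 0.002]
force: [-0.1, 0.4, -0.1]
finger_gap: 1.002
```

Request:
send_rows --commands '[{"delta_pos":[0.3,0.9,0.0],"yaw":0.0},{"delta_pos":[0.0,0.0,0.0],"yaw":0.0},{"delta_pos":[0.0,0.0,-1.0],"yaw":0.0},{"delta_pos":[0.0,0.0,0.0],"yaw":0.0}]'

```text
t: 3.08
tcp_pos: [0.5432, 0.0182, 0.1003]
tool_rot: [0.992, 0.124, 0.004, 0.003]
force: [0.5, 1.5, -0.3]
finger_gap: 0.997
```

Request:
send_rows --commands '[{"delta_pos":[-0.2,0.2,-1.0],"yaw":0.0},{"delta_pos":[0.0,0.0,-0.6],"yaw":0.0},{"delta_pos":[0.0,0.0,0.0],"yaw":0.0}]'

```text
t: 3.45
tcp_pos: [0.5409, 0.0206, 0.0832]
tool_rot: [0.992, 0.125, 0.004, 0.003]
force: [-0.9, 0.1, 0.5]
finger_gap: 0.997
```

```bash
python3 - <<'E'
from h import *
for i in range(3):
    s=manip.sense();print(s['t'],s['tcp_pos'],s['tool_rot'],s['q'],s['force'])
    if i<2: manip.snapshot('top')
E
```

```text
3.45 [0.54090468 0.02058609 0.08318224] [0.99219607 0.12459736 0.00371811 0.00293887] [-0.16636466  0.59342519  1.75692827 -0.00495674  0.7824343   1.15808475] [-0.88857921  0.1472272   0.45914124]
3.5 [0.54098966 0.02057784 0.08338805] [0.99219782 0.12457917 0.00383854 0.00296432] [-0.16636577  0.59308906  1.7567876  -0.00492685  0.78266576  1.15809782] [-0.47011066 -1.12073898 -0.65204176]
3.55 [0.5412393  0.02050878 0.08363244] [0.9921993  0.1245564  0.00411323 0.00305533] [-0.16640628  0.59274705  1.7564739  -0.00494973  0.78274294  1.15811775] [ 0.10293291 -0.06794471 -0.43854864]
```

Request:
send_rows --commands '[{"delta_pos":[0.0,0.0,0.0],"yaw":0.0},{"delta_pos":[0.0,0.0,0.0],"yaw":0.0},{"delta_pos":[0.0,0.0,0.0],"yaw":0.0},{"delta_pos":[0.0,0.0,0.0],"yaw":0.0},{"delta_pos":[0.0,0.0,0.0],"yaw":0.0},{"delta_pos":[0.0,0.0,0.0],"yaw":0.0}]' --grip 1.0 --force 50.0

```text
t: 4.3
tcp_pos: [0.5417, 0.0203, 0.0846]
tool_rot: [0.992, 0.125, 0.005, 0.003]
force: [-0.3, -0.1, 0.0]
finger_gap: 0.406
```

```bash
python3 - <<'E'
from h import *
s=manip.sense();print(s['tcp_pos'],s['tool_rot'],s['q'],s['force'],s['ft_torque'],s['finger_gap'])
E
```

```text
[0.54173336 0.02029557 0.0845889 ] [0.99219437 0.12456548 0.00476244 0.00333131] [-0.16655476  0.59121465  1.75575301 -0.00516376  0.78359391  1.15809537] [-0.34762843 -0.14333909  0.04103275] [ 0.02027193 -0.01223332 -0.00679283] 0.4057042369462864
```

Request:
send_rows --commands '[{"delta_pos":[0.0,0.0,0.0],"yaw":-0.1},{"delta_pos":[0.0,0.0,0.0],"yaw":-0.1},{"delta_pos":[0.0,0.0,0.0],"yaw":-0.1},{"delta_pos":[0.0,0.0,0.0],"yaw":-0.1},{"delta_pos":[0.0,0.0,0.0],"yaw":0.0}]'

```text
t: 4.92
tcp_pos: [0.5416, 0.0199, 0.0846]
tool_rot: [0.997, -0.08, 0.004, 0.005]
force: [-1.0, -0.4, 0.3]
finger_gap: 0.403
```

```bash
cat > st.py <<'E'
from h import *
np.set_printoptions(precision=4,suppress=True)
s=manip.sense();M=R.from_quat(s['tool_rot']).as_matrix()
print(s['t'],s['tcp_pos'],'psi',np.arctan2(M[1,0],M[0,0]),'tilt',M[:2,2],'q6',s['q'][5],s['force'],s['ft_torque'],s['finger_gap'])
E
python3 st.py
```

```text
4.925 [0.5416 0.0199 0.0846] psi -0.16113674964503302 tilt [ 0.0067 -0.0098] q6 1.5761509110226213 [-0.9649 -0.3586  0.2617] [-0.0178  0.1305 -0.0684] 0.40326666508747677
```

Request:
send_rows --commands '[{"delta_pos":[0.0,0.0,0.0],"yaw":-0.1},{"delta_pos":[0.0,0.0,0.0],"yaw":-0.1},{"delta_pos":[0.0,0.0,0.0],"yaw":-0.1},{"delta_pos":[0.0,0.0,0.0],"yaw":-0.1},{"delta_pos":[0.0,0.0,0.0],"yaw":-0.04},{"delta_pos":[0.0,0.0,0.0],"yaw":0.0}]'

```text
t: 5.68
tcp_pos: [0.5414, 0.0196, 0.0846]
tool_rot: [0.955, -0.297, 0.002, 0.006]
force: [-0.2, 0.3, 1.2]
finger_gap: 0.405
```

```bash
python3 st.py
```

```text
5.675 [0.5414 0.0196 0.0846] psi -0.6020451787625655 tilt [ 0.0013 -0.0125] q6 2.0219384201855375 [-0.2203  0.3247  1.1768] [0.0111 0.0146 0.0964] 0.4045952641974976
```

Request:
send_rows --commands '[{"delta_pos":[0.0,0.0,0.0],"yaw":0.0},{"delta_pos":[0.0,0.0,0.0],"yaw":0.0},{"delta_pos":[0.0,0.0,0.0],"yaw":0.0},{"delta_pos":[0.0,0.0,0.0],"yaw":0.0},{"delta_pos":[0.0,0.0,2.0],"yaw":0.0},{"delta_pos":[0.0,0.0,4.0],"yaw":0.0},{"delta_pos":[0.0,0.0,4.0],"yaw":0.0},{"delta_pos":[0.0,0.0,4.0],"yaw":0.0},{"delta_pos":[0.0,0.0,1.0],"yaw":0.0}]' --grip -1.0

```text
t: 6.8
tcp_pos: [0.5399, 0.0198, 0.2374]
tool_rot: [0.955, -0.295, 0.001, 0.006]
force: [-0.0, -0.8, 0.0]
finger_gap: 0.998
```

```bash
python3 - <<'E'
from h import *
im=snap('wrist','w2')
u,v=proj('w2',[[.541,.0205,.1]])[0].astype(int);print(u,v)
c=im[max(v-75,0):v+75,max(u-100,0):u+100];cv2.imwrite('pics/w2c.png',cv2.resize(c,None,fx=4,fy=4,interpolation=cv2.INTER_CUBIC))
E
python3 st.py
```

```text
253 177
6.85 [0.5396 0.0199 0.2373] psi -0.5990802370649443 tilt [-0.0027 -0.0116] q6 2.012112521804259 [ 0.145   0.6763 -0.1203] [-0.031   0.0176 -0.0011] 0.999747125578517
```

View pics/w2c.png

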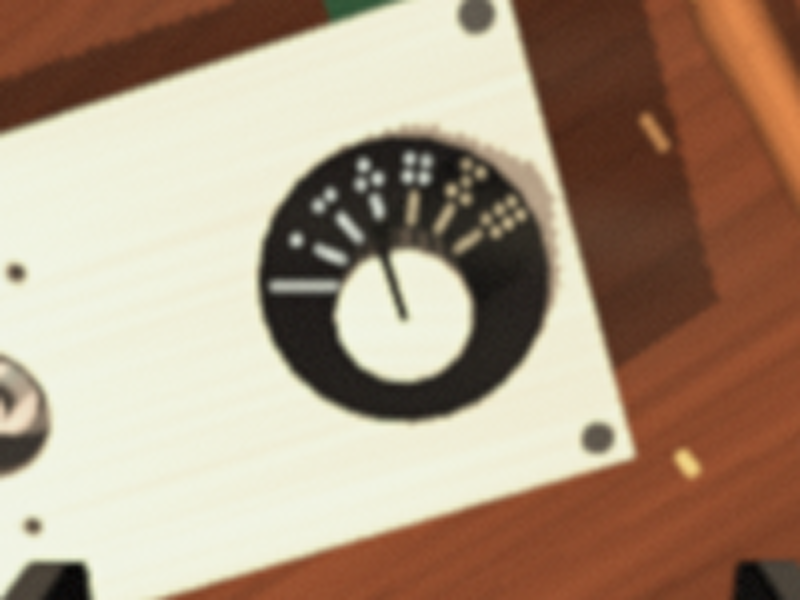

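The pointer line (404,318) to (383,248) is at -17° in the image. The lift's +x edge is at -15° and the three-dot tick is at (376,207), so the dial is on mark 3 (spacing 24°) and released. Now to the plate.

Request:
send_rows --commands '[{"delta_pos":[0.7,-4.0,0.0],"yaw":0.15},{"delta_pos":[0.7,-4.0,0.0],"yaw":0.15},{"delta_pos":[0.7,-4.0,0.0],"yaw":0.15},{"delta_pos":[0.7,-4.0,0.0],"yaw":0.15},{"delta_pos":[0.7,-4.0,0.0],"yaw":0.15},{"delta_pos":[0.7,-4.0,0.0],"yaw":0.15},{"delta_pos":[0.7,-4.0,0.0],"yaw":0.15},{"delta_pos":[0.5,-3.0,0.0],"yaw":0.1},{"delta_pos":[0.0,0.0,0.0],"yaw":0.0},{"delta_pos":[0.0,0.0,0.0],"yaw":0.0}]'

```text
t: 8.1
tcp_pos: [0.5842, -0.2939, 0.2167]
tool_rot: [0.957, 0.291, -0.01, -0.003]
force: [-0.1, -0.2, -0.7]
finger_gap: 0.995
```

```bash
python3 - <<'E'
from h import *
im=snap('wrist','w3')
cv2.imwrite('pics/w3b.png',cv2.resize(im,(800,600),interpolation=cv2.INTER_CUBIC))
print(proj('w3',[[.597,-.306,.042],[.597,-.306,.006]])/.64)
E
python3 st.py
```

```text
[[422.15854823 258.57181087]
 [420.59077278 249.95447519]]
8.15 [ 0.5842 -0.2938  0.2167] psi 0.5908910618772253 tilt [-0.0212 -0.0004] q6 0.35400956822788604 [ 0.5369 -0.2812 -0.07  ] [-0.0363  0.0054  0.0187] 1.0023319456488553
```

View pics/w3b.png

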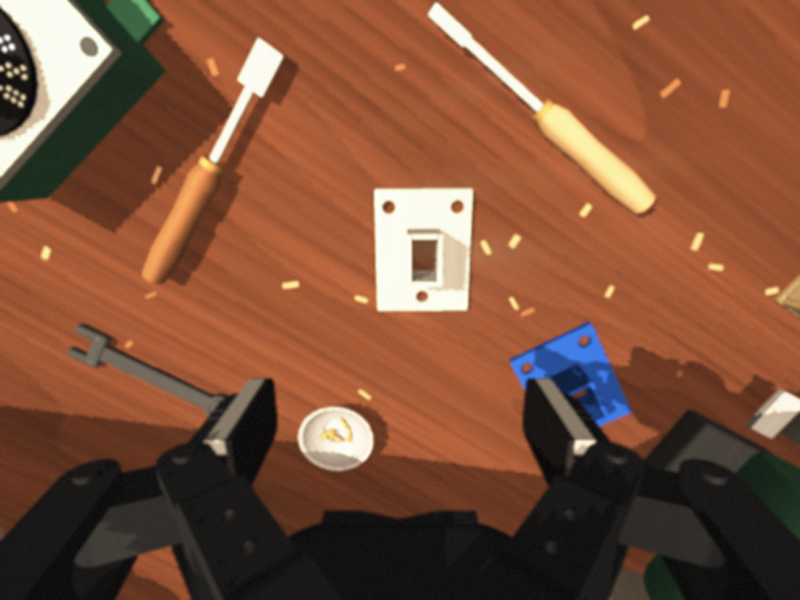

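Measure the plate's holes and spout.

```bash
python3 - <<'E'
from h import *
np.set_printoptions(precision=4,suppress=True)
f=lambda p:(np.array(p,float)+.5)*.64-.5
P=plane('w3',f([[388,207],[457,207],[421,296]]),.005)
L=np.array([[40,30],[40,-30],[-42,0]])/1000
A,B=L-L.mean(0),P[:,:2]-P[:,:2].mean(0)
th=np.arctan2((A[:,0]*B[:,1]-A[:,1]*B[:,0]).sum(),(A*B).sum())
Rm=np.array([[np.cos(th),-np.sin(th)],[np.sin(th),np.cos(th)]]);o=P[:,:2].mean(0)-Rm@L.mean(0)
print('plate',th,o,'res',P[:,:2]-(L@Rm.T+o))
im=cv2.imread('pics/w3.png');hsv=cv2.cvtColor(im,cv2.COLOR_BGR2HSV)
m=((hsv[...,1]<90)&(hsv[...,2]>110)).astype(np.uint8)
for q in cv2.findContours(m,cv2.RETR_EXTERNAL,cv2.CHAIN_APPROX_NONE)[0]:
    if cv2.pointPolygonTest(q,(255,133),False)>0:
        r=cv2.minAreaRect(q);C=plane('w3',cv2.boxPoints(r),.006);print(r,C.mean(0),np.linalg.norm(C-np.roll(C,1,0),axis=1),np.arctan2(*(C[2]-C[1])[[1,0]]),np.arctan2(*(C[1]-C[0])[[1,0]]))
s=f([[425,257]])
print('spout top',plane('w3',s,.042),tri('w3',s,'w1',f([[776,297]])))
print('h of holes', tri('w3',f([[388,207],[457,207]]),'w1',f([[710,261],[776,241]])))
E
```

```text
plate 0.5900201733532944 [ 0.596  -0.3077] res [[-0.0002  0.0001]
 [ 0.0001 -0.0002]
 [ 0.0001  0.0001]]
((270.5, 159.0), (78.0, 63.0), 90.0) [ 0.597  -0.3082  0.006 ] [0.1115 0.0848 0.1112 0.093 ] -2.4977489146356384 -0.9811581203957781
spout top [[ 0.5994 -0.3069  0.042 ]] [[ 0.5986 -0.3074  0.0391  0.0007]]
h of holes [[ 0.6128 -0.2603  0.0063  0.0007]
 [ 0.6462 -0.3103  0.0067  0.0005]]
```

Request:
send_rows --commands '[{"delta_pos":[0.6,-0.7,-2.5],"yaw":0.0},{"delta_pos":[0.6,-0.6,-3.0],"yaw":0.0},{"delta_pos":[0.0,0.0,-3.0],"yaw":0.0},{"delta_pos":[0.0,0.0,-3.0],"yaw":0.0},{"delta_pos":[0.0,0.0,-2.0],"yaw":0.0},{"delta_pos":[0.0,0.0,0.0],"yaw":0.0},{"delta_pos":[0.0,0.0,0.0],"yaw":0.0}]'

```text
t: 9.02
tcp_pos: [0.5967, -0.2964, 0.0793]
tool_rot: [0.956, 0.294, -0.01, -0.004]
force: [-0.1, -0.4, 0.5]
finger_gap: 1.0
```

```bash
python3 st.py
```

```text
9.025 [ 0.5967 -0.2964  0.0793] psi 0.5972096811675488 tilt [-0.0218  0.0018] q6 0.35787048524105997 [-0.055  -0.3787  0.5222] [ 0.0289 -0.0632  0.0026] 1.000075162063775
```

Request:
send_rows --commands '[{"delta_pos":[0.0,-1.0,0.0],"yaw":0.0},{"delta_pos":[0.0,0.0,-1.5],"yaw":0.0},{"delta_pos":[0.0,0.0,-1.5],"yaw":0.0},{"delta_pos":[0.0,0.0,-1.0],"yaw":0.0},{"delta_pos":[0.0,0.0,0.0],"yaw":0.0}]'

```text
t: 9.65
tcp_pos: [0.5975, -0.3077, 0.0387]
tool_rot: [0.956, 0.294, -0.009, -0.003]
force: [-1.2, -0.7, 0.3]
finger_gap: 1.0
```

```bash
python3 st.py
```

```text
9.65 [ 0.5975 -0.3077  0.0387] psi 0.5969018646022374 tilt [-0.019  -0.0003] q6 0.34647931218656874 [-1.222  -0.737   0.2834] [-0.0074  0.0073  0.0271] 1.0001529256067792
```

Now 2.6 cm further down to TCP z ≈ 0.013.

Request:
send_rows --commands '[{"delta_pos":[0.0,0.0,-1.0],"yaw":0.0},{"delta_pos":[0.0,0.0,-1.0],"yaw":0.0},{"delta_pos":[0.0,0.0,-0.4],"yaw":0.0},{"delta_pos":[0.0,0.0,0.0],"yaw":0.0},{"delta_pos":[0.0,0.0,0.0],"yaw":0.0}]'

```text
t: 10.28
tcp_pos: [0.5978, -0.3077, 0.013]
tool_rot: [0.956, 0.294, -0.009, -0.002]
force: [0.0, 0.8, -0.6]
finger_gap: 1.001
```

```bash
python3 st.py
```

```text
10.275 [ 0.5978 -0.3077  0.013 ] psi 0.5971004708883099 tilt [-0.0187 -0.0005] q6 0.347291908567162 [ 0.019   0.758  -0.6255] [-0.0165 -0.0359 -0.0346] 1.0014681218718724
```

Request:
send_rows --commands '[{"delta_pos":[0.0,0.0,0.0],"yaw":0.0},{"delta_pos":[0.0,0.0,0.0],"yaw":0.0},{"delta_pos":[0.0,0.0,0.0],"yaw":0.0},{"delta_pos":[0.0,0.0,0.0],"yaw":0.0},{"delta_pos":[0.0,0.0,0.0],"yaw":0.0},{"delta_pos":[0.0,0.0,0.0],"yaw":0.0},{"delta_pos":[0.0,0.0,0.0],"yaw":0.0}]' --grip 1.0 --force 70.0

```text
t: 11.15
tcp_pos: [0.5982, -0.3078, 0.0145]
tool_rot: [0.956, 0.294, -0.009, -0.002]
force: [-1.1, -0.2, 1.4]
finger_gap: 0.305
```

```bash
python3 st.py
```

```text
11.15 [ 0.5982 -0.3078  0.0145] psi 0.5970063129437968 tilt [-0.0176 -0.0012] q6 0.3473235514418201 [-1.1302 -0.1821  1.4425] [0.055  0.0824 0.076 ] 0.30475679606328515
```

Request:
send_rows --commands '[{"delta_pos":[0.0,0.0,1.0],"yaw":0.0},{"delta_pos":[0.0,0.0,2.0],"yaw":0.0},{"delta_pos":[0.0,0.0,3.0],"yaw":0.0},{"delta_pos":[0.0,0.0,3.0],"yaw":0.0},{"delta_pos":[0.0,0.0,3.0],"yaw":0.0},{"delta_pos":[0.0,0.0,3.0],"yaw":0.0},{"delta_pos":[0.0,0.0,2.0],"yaw":0.0},{"delta_pos":[0.0,0.0,0.0],"yaw":0.0},{"delta_pos":[0.0,0.0,0.0],"yaw":0.0}]'

```text
t: 12.28
tcp_pos: [0.5956, -0.3059, 0.1942]
tool_rot: [0.956, 0.294, -0.009, -0.003]
force: [0.0, -0.0, -4.5]
finger_gap: 0.303
```

```bash
python3 st.py
```

```text
12.275 [ 0.5956 -0.3059  0.1942] psi 0.5970740803999101 tilt [-0.0184 -0.0004] q6 0.34225303194809786 [ 0.0166 -0.0068 -4.4881] [-0.     -0.0087 -0.0092] 0.3026631794062738
```

Request:
send_rows --commands '[{"delta_pos":[0.0,1.5,0.0],"yaw":-0.03},{"delta_pos":[-0.1,2.9,0.0],"yaw":-0.055},{"delta_pos":[-0.1,2.9,0.0],"yaw":-0.055},{"delta_pos":[-0.1,2.9,0.0],"yaw":-0.055},{"delta_pos":[-0.1,2.9,0.0],"yaw":-0.055},{"delta_pos":[-0.1,2.9,0.0],"yaw":-0.055},{"delta_pos":[-0.1,2.9,0.0],"yaw":-0.055},{"delta_pos":[-0.1,2.9,0.0],"yaw":-0.055},{"delta_pos":[0.0,1.5,0.0],"yaw":-0.03},{"delta_pos":[0.0,0.0,0.0],"yaw":0.0}]'

```text
t: 13.52
tcp_pos: [0.5792, -0.0631, 0.1807]
tool_rot: [0.997, 0.068, -0.018, -0.012]
force: [0.3, -0.1, -5.0]
finger_gap: 0.298
```

```bash
python3 st.py
```

```text
13.525 [ 0.5792 -0.0631  0.1807] psi 0.1358734148727622 tilt [-0.0375  0.0215] q6 1.1253764591176036 [ 0.3481 -0.1224 -5.0036] [-0.0583 -0.0884  0.0129] 0.29843227998151395
```

```bash
cat >> st.py <<'E'
q=s['q'];print(q,'pitch',q[1]+q[2]+q[4]-np.pi,'q4',q[3],'qd',s['qd'],'z tilt along toolx,y',M[:2,2]@M[:2,0],M[:2,2]@M[:2,1])
E
python3 st.py
```

```text
13.525 [ 0.5792 -0.0631  0.1807] psi 0.1358734148727622 tilt [-0.0375  0.0215] q6 1.1253764591176036 [ 0.3481 -0.1224 -5.0036] [-0.0583 -0.0884  0.0129] 0.29843227998151395
[-0.3055  0.5176  1.5356  0.0102  1.1308  1.1254] pitch 0.0423078259498908 q4 0.010194804872097835 qd [-0.0084  0.0082  0.003  -0.0147 -0.0079  0.0029] z tilt along toolx,y -0.03426287409972324 -0.026356493040996142
```

Request:
send_rows --commands '[{"delta_pos":[0.0,0.0,0.0],"yaw":-0.05},{"delta_pos":[0.0,0.0,0.0],"yaw":-0.05},{"delta_pos":[0.0,0.0,0.0],"yaw":-0.05},{"delta_pos":[0.0,0.0,0.0],"yaw":-0.05},{"delta_pos":[0.0,0.0,0.0],"yaw":0.0}]'

```text
t: 14.15
tcp_pos: [0.5778, -0.0673, 0.1772]
tool_rot: [0.999, -0.035, -0.019, -0.013]
force: [-0.9, -0.1, -2.9]
finger_gap: 0.303
```

```bash
python3 st.py
```

```text
14.15 [ 0.5778 -0.0673  0.1772] psi -0.0693662656663933 tilt [-0.038   0.0279] q6 1.3171332899839845 [-0.8848 -0.1298 -2.885 ] [ 0.0152 -0.0388 -0.001 ] 0.3034241817840823
[-0.3162  0.5212  1.5404  0.0163  1.1247  1.3171] pitch 0.04480705006865504 q4 0.01626180264940767 qd [-0.0087  0.0071  0.0008 -0.0013 -0.0015 -0.0044] z tilt along toolx,y -0.0397643857181098 -0.02510736667337558
```

Request:
send_rows --commands '[{"delta_pos":[0.0,0.0,0.0],"yaw":0.0},{"delta_pos":[0.0,0.0,0.0],"yaw":0.0},{"delta_pos":[0.0,0.0,0.0],"yaw":0.0},{"delta_pos":[0.0,0.0,0.0],"yaw":0.0}]'

```text
t: 14.65
tcp_pos: [0.5776, -0.0683, 0.1766]
tool_rot: [0.999, -0.034, -0.02, -0.013]
force: [0.8, 0.2, -3.8]
finger_gap: 0.303
```

```bash
python3 st.py
```

```text
14.65 [ 0.5776 -0.0683  0.1766] psi -0.06831364847970368 tilt [-0.0388  0.0277] q6 1.3148564653604913 [ 0.7762  0.2084 -3.8247] [-0.0751 -0.0337  0.0098] 0.30320095290019694
[-0.3177  0.5223  1.5404  0.0157  1.1245  1.3149] pitch 0.04557878651008629 q4 0.0157237208594883 qd [-0.0005 -0.0011  0.     -0.0003 -0.0014 -0.0036] z tilt along toolx,y -0.04056975023066927 -0.024925336463641184
```

Request:
send_rows --commands '[{"delta_pos":[0.0,4.0,0.0],"yaw":0.0},{"delta_pos":[0.0,4.0,0.0],"yaw":0.0},{"delta_pos":[0.0,4.0,0.0],"yaw":0.0},{"delta_pos":[0.0,4.0,0.0],"yaw":0.0},{"delta_pos":[0.0,0.0,0.0],"yaw":0.0}]'

```text
t: 15.28
tcp_pos: [0.5784, 0.0954, 0.1771]
tool_rot: [0.999, -0.035, -0.018, -0.013]
force: [0.7, 0.1, -2.9]
finger_gap: 0.302
```

```bash
python3 st.py
```

```text
15.275 [0.5784 0.0954 0.1771] psi -0.06964729803380272 tilt [-0.0359  0.0271] q6 1.5866804415375846 [ 0.7454  0.0749 -2.8536] [-0.0383 -0.0495 -0.0267] 0.3024784600390548
[-0.0413  0.5231  1.5369  0.0285  1.1188  1.5867] pitch 0.037185337871985524 q4 0.02845677381040053 qd [-0.0318 -0.001  -0.004  -0.0466 -0.0092  0.0009] z tilt along toolx,y -0.03768886766132095 -0.024495148313959512
```

Request:
send_rows --commands '[{"delta_pos":[0.0,0.0,0.0],"yaw":-0.11},{"delta_pos":[0.0,0.0,0.0],"yaw":-0.11},{"delta_pos":[0.0,0.0,0.0],"yaw":0.0}]'

```text
t: 15.65
tcp_pos: [0.5786, 0.0945, 0.1773]
tool_rot: [0.989, -0.146, -0.017, -0.014]
force: [-0.1, -0.2, -3.3]
finger_gap: 0.303
```

```bash
python3 st.py
```

```text
15.65 [0.5786 0.0945 0.1773] psi -0.2934138933480087 tilt [-0.0286  0.0326] q6 1.8026095463988219 [-0.1281 -0.2298 -3.2825] [-0.0907 -0.0176  0.0369] 0.3025927267663544
[-0.046   0.5196  1.5433  0.0349  1.109   1.8026] pitch 0.030337168280999194 q4 0.03487352478023519 qd [-0.0031 -0.0014 -0.002  -0.0032 -0.001  -0.0035] z tilt along toolx,y -0.03677876377827388 -0.022862356821621105
```

Yaw is done (psi -0.293), but the turning rows left the tool, and so the plate, tilted by about 1.5–2°. The moves can't correct tilt. I'll set the plate on clear bench left of the lift, already aligned with it, let it lie flat, and grip it again before bringing it over.

Request:
send_rows --commands '[{"delta_pos":[-0.3,3.5,0.0],"yaw":0.0},{"delta_pos":[-0.3,3.5,0.0],"yaw":0.0},{"delta_pos":[-0.3,3.5,0.0],"yaw":0.0},{"delta_pos":[-0.3,3.5,0.0],"yaw":0.0},{"delta_pos":[-0.3,3.5,0.0],"yaw":0.0},{"delta_pos":[-0.3,3.5,0.0],"yaw":0.0},{"delta_pos":[0.0,3.5,0.0],"yaw":0.0},{"delta_pos":[0.0,0.0,0.0],"yaw":0.0},{"delta_pos":[0.0,0.0,0.0],"yaw":0.0}]'

```text
t: 16.77
tcp_pos: [0.5624, 0.3399, 0.1767]
tool_rot: [0.99, -0.141, -0.015, -0.012]
force: [-0.6, 1.1, -3.7]
finger_gap: 0.305
```

```bash
python3 - <<'E'
from h import *
snap('top','top1');im=snap('wrist','w4');a=cv2.imread('pics/top1.png')[110:290,60:300]
cv2.imwrite('pics/tw4.png',np.hstack([cv2.resize(a,(400,300)),cv2.resize(im,(400,300))]))
E
python3 st.py
```

```text
16.875 [0.5626 0.3397 0.1769] psi -0.2841385402295832 tilt [-0.0269  0.0286] q6 2.1956219976103037 [ 1.1095 -1.2541 -4.1227] [-0.0679 -0.0554  0.0121] 0.30341276523320526
[0.3554 0.6063 1.368  0.0391 1.1828 2.1956] pitch 0.015487870761294431 q4 0.03912317208999502 qd [-0.0058 -0.004   0.0022 -0.0006  0.0017  0.006 ] z tilt along toolx,y -0.033792920695825776 -0.019944885020341304
```

View pics/tw4.png

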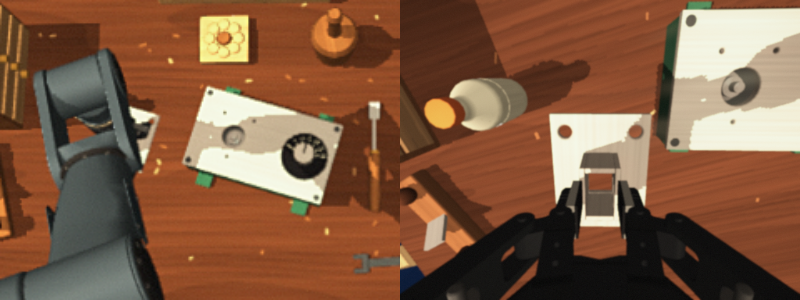

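The view is clear under the plate. The bottle stands up-left at (480,105) in the wrist half and the plate is held at (600,170). I'll check the bottle clearance and then go down.

```bash
python3 - <<'E'
from h import *
np.set_printoptions(precision=3,suppress=True)
print('cap',plane('top0',np.array([[159,258]])*.64,.15),'base',plane('top0',np.array([[178,278]])*.64,.01),
 tri('top0',np.array([[159,258]])*.64,'w4',np.array([[42,114]])*1.28))
print('plane tool',plane('top0',np.array([[85,350]])*.64,.04))
E
```

```text
cap [[0.65  0.464 0.15 ]] base [[0.64  0.464 0.01 ]] [[0.65  0.463 0.152 0.001]]
plane tool [[0.476 0.654 0.04 ]]
```

Request:
send_rows --commands '[{"delta_pos":[-0.2,-0.3,-3.0],"yaw":0.0},{"delta_pos":[0.0,0.0,-3.0],"yaw":0.0},{"delta_pos":[0.0,0.0,-2.0],"yaw":0.0},{"delta_pos":[0.0,0.0,0.0],"yaw":0.0},{"delta_pos":[0.0,0.0,0.0],"yaw":0.0}]'

```text
t: 17.5
tcp_pos: [0.5637, 0.3313, 0.0973]
tool_rot: [0.989, -0.144, -0.013, -0.013]
force: [0.6, -0.0, -3.9]
finger_gap: 0.303
```

```bash
python3 st.py
```

```text
17.5 [0.5637 0.3313 0.0973] psi -0.28924699286706645 tilt [-0.0229  0.0289] q6 2.181852991156363 [ 0.6396 -0.0372 -3.927 ] [-0.0054 -0.0117  0.0626] 0.30319416077130307
[0.3433 0.6957 1.4416 0.0411 1.0165 2.1819] pitch 0.01216752692603329 q4 0.04108657238149924 qd [-0.0088  0.0034  0.0061 -0.0025  0.0053 -0.0016] z tilt along toolx,y -0.030136954972093132 -0.021176933690861207
```

Request:
send_rows --commands '[{"delta_pos":[-0.2,0.6,-2.5],"yaw":0.0},{"delta_pos":[0.0,0.0,-2.5],"yaw":0.0},{"delta_pos":[0.0,0.0,-1.5],"yaw":0.0},{"delta_pos":[0.0,0.0,-0.6],"yaw":0.0},{"delta_pos":[0.0,0.0,0.0],"yaw":0.0},{"delta_pos":[0.0,0.0,0.0],"yaw":0.0}]'

```text
t: 18.25
tcp_pos: [0.5681, 0.3385, 0.0322]
tool_rot: [0.989, -0.145, -0.007, -0.016]
force: [0.7, -0.2, -4.4]
finger_gap: 0.305
```

```bash
python3 st.py
```

```text
18.25 [0.5681 0.3385 0.0322] psi -0.2902081986284287 tilt [-0.0089  0.034 ] q6 2.184132203417196 [ 0.7488 -0.197  -4.3579] [-0.1073  0.0248  0.0654] 0.3050264553099831
[0.3513 0.787  1.4652 0.0452 0.8866 2.1841] pitch -0.0028277863956969185 q4 0.045150282093752866 qd [ 0.0001 -0.0043 -0.0043  0.0004  0.0015  0.0013] z tilt along toolx,y -0.018264676676343256 -0.029989086732412584
```

Request:
send_rows --commands '[{"delta_pos":[0.0,0.0,-0.8],"yaw":0.0},{"delta_pos":[0.0,0.0,-0.4],"yaw":0.0},{"delta_pos":[0.0,0.0,-0.2],"yaw":0.0},{"delta_pos":[0.0,0.0,0.0],"yaw":0.0}]'

```text
t: 18.75
tcp_pos: [0.5688, 0.3388, 0.0184]
tool_rot: [0.989, -0.145, -0.006, -0.017]
force: [0.1, -0.2, -3.4]
finger_gap: 0.3
```

```bash
python3 st.py
```

```text
18.75 [0.5688 0.3388 0.0184] psi -0.2901878737375912 tilt [-0.0071  0.0347] q6 2.182629356891015 [ 0.1489 -0.1833 -3.4357] [-0.07    0.0341 -0.041 ] 0.3002518207494395
[0.3514 0.8068 1.4691 0.0462 0.861  2.1826] pitch -0.004748016951342748 q4 0.04619699761434531 qd [ 0.0034 -0.001  -0.0031  0.0007 -0.0003 -0.0003] z tilt along toolx,y -0.016736107432190693 -0.03119242370737774
```

The plate is just above or on the bench, and the tool leans about 2°, mostly sideways. Only the rows that combined +y with -yaw (or the reverse) built up the tilt and the z drop. I'll release the plate, go up, and test whether same-sign combined rows undo it.

Request:
send_rows --commands '[{"delta_pos":[0.0,0.0,-0.2],"yaw":0.0},{"delta_pos":[0.0,0.0,0.0],"yaw":0.0}]'

```text
t: 19.0
tcp_pos: [0.5689, 0.3388, 0.0164]
tool_rot: [0.989, -0.145, -0.006, -0.017]
force: [-0.9, 0.6, -2.8]
finger_gap: 0.306
```

Request:
send_rows --commands '[{"delta_pos":[0.0,0.0,0.0],"yaw":0.0},{"delta_pos":[0.0,0.0,0.0],"yaw":0.0},{"delta_pos":[0.0,0.0,0.0],"yaw":0.0},{"delta_pos":[0.0,0.0,0.0],"yaw":0.0},{"delta_pos":[0.0,0.0,2.0],"yaw":0.0},{"delta_pos":[0.0,0.0,4.0],"yaw":0.0},{"delta_pos":[0.0,0.0,4.0],"yaw":0.0},{"delta_pos":[0.0,0.0,4.0],"yaw":0.0},{"delta_pos":[0.0,0.0,0.0],"yaw":0.0}]' --grip -1.0

```text
t: 20.12
tcp_pos: [0.5718, 0.34, 0.169]
tool_rot: [0.989, -0.145, -0.001, -0.019]
force: [-0.5, -0.0, -0.2]
finger_gap: 0.999
```

```bash
python3 st.py
```

```text
20.125 [0.5718 0.34   0.169 ] psi -0.290293665673079 tilt [0.0031 0.0386] q6 2.1965095604822578 [-0.544  -0.0067 -0.2105] [-0.0281 -0.0009  0.0078] 0.9988044462275558
[0.3515 0.6125 1.3802 0.0389 1.1329 2.1965] pitch -0.01595467842121412 q4 0.038883110155092965 qd [-0.0019  0.024   0.051  -0.0006  0.0131 -0.0001] z tilt along toolx,y -0.008069949960694978 -0.03788940464355145
```

Request:
send_rows --commands '[{"delta_pos":[0.0,-3.5,0.0],"yaw":-0.12},{"delta_pos":[0.0,-3.5,0.0],"yaw":-0.12},{"delta_pos":[0.0,-3.5,0.0],"yaw":-0.12},{"delta_pos":[0.0,0.0,0.0],"yaw":0.0}]'

```text
t: 20.62
tcp_pos: [0.5701, 0.2328, 0.1707]
tool_rot: [0.946, -0.324, 0.003, -0.019]
force: [-0.6, 0.4, 0.7]
finger_gap: 1.0
```

```bash
python3 st.py
```

```text
20.625 [0.5701 0.2328 0.1707] psi -0.6596239623783132 tilt [0.0178 0.0347] q6 2.403683708534763 [-0.5958  0.4238  0.7123] [-0.0103  0.0423 -0.0626] 0.9999527666623336
[0.1901 0.5437 1.5169 0.0353 1.0572 2.4037] pitch -0.0238106245547538 q4 0.03527373244832916 qd [ 0.0314  0.0023 -0.0114  0.0256 -0.0057  0.0005] z tilt along toolx,y -0.007183944012150668 -0.038322173738962496
```

Request:
send_rows --commands '[{"delta_pos":[0.0,0.0,0.0],"yaw":0.18},{"delta_pos":[0.0,0.0,0.0],"yaw":0.18},{"delta_pos":[0.0,0.0,0.0],"yaw":0.0}]'

```text
t: 21.0
tcp_pos: [0.5692, 0.2345, 0.1705]
tool_rot: [0.989, -0.143, -0.002, -0.02]
force: [-0.0, 0.6, 1.0]
finger_gap: 1.0
```

```bash
python3 st.py
```

```text
21.0 [0.5692 0.2345 0.1705] psi -0.28736104920519656 tilt [0.0024 0.0401] q6 2.0262861020468446 [-0.0425  0.5856  0.9722] [-0.0135 -0.0053 -0.0016] 1.0003009835150622
[0.1888 0.5487 1.5075 0.0442 1.0759 2.0263] pitch -0.00945858948143119 q4 0.04424559461693843 qd [ 0.009   0.001   0.0024  0.0035  0.0043 -0.0029] z tilt along toolx,y -0.009077577210827187 -0.03908172782934759
```

Request:
send_rows --commands '[{"delta_pos":[5.0,0.0,0.0],"yaw":0.0},{"delta_pos":[5.0,0.0,0.0],"yaw":0.0},{"delta_pos":[0.0,0.0,0.0],"yaw":0.0}]'

```text
t: 21.38
tcp_pos: [0.6683, 0.237, 0.1692]
tool_rot: [0.989, -0.146, -0.004, -0.02]
force: [-0.1, -0.5, 1.1]
finger_gap: 0.998
```

```bash
python3 st.py
```

```text
21.375 [0.6683 0.237  0.1692] psi -0.29231306134944807 tilt [-0.0024  0.0402] q6 2.01375855280098 [-0.1462 -0.4978  1.1414] [ 0.0341  0.0986 -0.0106] 0.9978532282522724
[0.1651 0.6765 1.2451 0.0427 1.216  2.0138] pitch -0.003952565127161023 q4 0.042709337519458476 qd [ 0.0249 -0.027   0.0763  0.0108  0.0406  0.0168] z tilt along toolx,y -0.01387209939235812 -0.037761734054345214
```

Request:
send_rows --commands '[{"delta_pos":[-5.0,0.0,0.0],"yaw":0.0},{"delta_pos":[-5.0,0.0,0.0],"yaw":0.0},{"delta_pos":[0.0,0.0,0.0],"yaw":0.0}]'

```text
t: 21.75
tcp_pos: [0.5608, 0.2381, 0.1667]
tool_rot: [0.989, -0.148, -0.008, -0.019]
force: [1.2, 1.0, -0.4]
finger_gap: 1.003
```

```bash
python3 st.py
```

```text
21.75 [0.5608 0.2381 0.1667] psi -0.2969582350144674 tilt [-0.01    0.0399] q6 2.042055681794222 [ 1.1728  1.0226 -0.3834] [ 0.0073 -0.0137 -0.0186] 1.0026015401641406
[0.1961 0.5498 1.5182 0.0467 1.0761 2.0421] pitch 0.0025296091588291603 q4 0.04669032560578429 qd [-0.0087  0.0213 -0.0902 -0.0043 -0.0518  0.0131] z tilt along toolx,y -0.021265608190443337 -0.03516627793614675
```

Request:
send_rows --commands '[{"delta_pos":[0.0,0.0,0.0],"yaw":-0.18},{"delta_pos":[0.0,0.0,0.0],"yaw":-0.18},{"delta_pos":[0.0,0.0,0.0],"yaw":-0.18},{"delta_pos":[5.0,0.0,0.0],"yaw":0.0},{"delta_pos":[5.0,0.0,0.0],"yaw":0.0},{"delta_pos":[0.0,0.0,0.0],"yaw":0.0},{"delta_pos":[-5.0,0.0,0.0],"yaw":0.0},{"delta_pos":[-5.0,0.0,0.0],"yaw":0.0},{"delta_pos":[0.0,0.0,0.0],"yaw":0.0}]'

```text
t: 22.88
tcp_pos: [0.5549, 0.2419, 0.1663]
tool_rot: [0.908, -0.418, -0.005, -0.02]
force: [0.6, 0.2, 0.4]
finger_gap: 1.0
```

```bash
python3 st.py
```

```text
22.875 [0.5549 0.2419 0.1663] psi -0.863117028347403 tilt [0.0082 0.0399] q6 2.619263938680177 [0.6154 0.1536 0.3676] [ 0.0009 -0.0679  0.0181] 0.9995132471254891
[0.2064 0.5385 1.5429 0.0432 1.0444 2.6193] pitch -0.015827551375222626 q4 0.043245147245255744 qd [-0.0107  0.0176 -0.0923 -0.0036 -0.0524  0.0082] z tilt along toolx,y -0.024976008085623943 -0.03215192172405464
```

Request:
send_rows --commands '[{"delta_pos":[6.0,0.0,0.0],"yaw":0.0},{"delta_pos":[6.0,0.0,0.0],"yaw":0.0},{"delta_pos":[6.0,0.0,0.0],"yaw":0.0},{"delta_pos":[0.0,0.0,0.0],"yaw":0.0}]'

```text
t: 23.38
tcp_pos: [0.7367, 0.2432, 0.1664]
tool_rot: [0.908, -0.419, -0.005, -0.02]
force: [-0.6, -0.1, 0.1]
finger_gap: 0.999
```

```bash
python3 st.py
```

```text
23.375 [0.7367 0.2432 0.1664] psi -0.8636269798030481 tilt [0.0068 0.04  ] q6 2.5839793588068924 [-0.6433 -0.061   0.1437] [-0.0114  0.0345 -0.0341] 0.9985939979558903
[0.1592 0.7723 1.0478 0.0398 1.3087 2.584 ] pitch -0.012848515083240919 q4 0.039760003782650225 qd [ 0.0241 -0.037   0.0798  0.0158  0.0508  0.0065] z tilt along toolx,y -0.02597059914317051 -0.03109170961776878
```

Request:
send_rows --commands '[{"delta_pos":[-6.0,0.0,0.0],"yaw":0.0},{"delta_pos":[-6.0,0.0,0.0],"yaw":0.0},{"delta_pos":[-6.0,0.0,0.0],"yaw":0.0},{"delta_pos":[0.0,0.0,0.0],"yaw":0.0}]'

```text
t: 23.88
tcp_pos: [0.5467, 0.2427, 0.1633]
tool_rot: [0.907, -0.42, -0.008, -0.018]
force: [0.3, -0.4, 0.2]
finger_gap: 1.004
```

```bash
python3 st.py
```

```text
23.875 [0.5467 0.2427 0.1633] psi -0.8664949314193129 tilt [-0.0005  0.0394] q6 2.6250964146377385 [ 0.2821 -0.4113  0.1631] [0.0007 0.0019 0.0245] 1.0041195015326114
[0.2099 0.5365 1.5576 0.0448 1.0403 2.6251] pitch -0.007275389354095552 q4 0.0447561713768746 qd [-0.0147  0.0134 -0.1421 -0.0065 -0.0784  0.0051] z tilt along toolx,y -0.030299962147656425 -0.025063817287848376
```

Each out-and-back stroke cuts the lean that matters (along the jaw axis): -0.035, -0.032, -0.025. I'll run two more strokes and then regrasp.

Request:
send_rows --commands '[{"delta_pos":[6.0,0.0,0.0],"yaw":0.0},{"delta_pos":[6.0,0.0,0.0],"yaw":0.0},{"delta_pos":[6.0,0.0,0.0],"yaw":0.0},{"delta_pos":[0.0,0.0,0.0],"yaw":0.0},{"delta_pos":[-6.0,0.0,0.0],"yaw":0.0},{"delta_pos":[-6.0,0.0,0.0],"yaw":0.0},{"delta_pos":[-5.5,0.0,0.0],"yaw":0.0},{"delta_pos":[0.0,0.0,0.0],"yaw":0.0}]'

```text
t: 24.88
tcp_pos: [0.5468, 0.2436, 0.1638]
tool_rot: [0.907, -0.421, -0.009, -0.018]
force: [-0.4, -0.9, -0.4]
finger_gap: 1.0
```

Request:
send_rows --commands '[{"delta_pos":[6.0,0.0,0.0],"yaw":0.0},{"delta_pos":[6.0,0.0,0.0],"yaw":0.0},{"delta_pos":[6.0,0.0,0.0],"yaw":0.0},{"delta_pos":[0.0,0.0,0.0],"yaw":0.0},{"delta_pos":[-6.0,0.0,0.0],"yaw":0.0},{"delta_pos":[-6.0,0.0,0.0],"yaw":0.0},{"delta_pos":[-5.5,0.0,0.0],"yaw":0.0},{"delta_pos":[0.0,0.0,0.0],"yaw":0.0}]'

```text
t: 25.88
tcp_pos: [0.5468, 0.2442, 0.1649]
tool_rot: [0.907, -0.421, -0.009, -0.018]
force: [0.9, -0.8, 0.3]
finger_gap: 1.0
```

```bash
python3 st.py
```

```text
25.875 [0.5468 0.2442 0.1649] psi -0.8680507206304001 tilt [-0.001   0.0412] q6 2.6273002029490704 [ 0.8867 -0.8359  0.253 ] [ 0.0093 -0.0373  0.0104] 0.9998964138787593
[0.2114 0.5352 1.5546 0.0468 1.0446 2.6273] pitch -0.0072206148199507325 q4 0.046818376970107066 qd [-0.0128  0.0081 -0.1119 -0.0059 -0.0649  0.0034] z tilt along toolx,y -0.032037338260947394 -0.02583924206406537
```

Request:
send_rows --commands '[{"delta_pos":[0.0,0.0,0.0],"yaw":0.145},{"delta_pos":[0.0,0.0,0.0],"yaw":0.145},{"delta_pos":[0.0,0.0,0.0],"yaw":0.145},{"delta_pos":[0.0,0.0,0.0],"yaw":0.145},{"delta_pos":[0.7,3.2,0.0],"yaw":0.0},{"delta_pos":[0.7,3.2,0.0],"yaw":0.0},{"delta_pos":[0.7,3.1,0.0],"yaw":0.0},{"delta_pos":[0.0,0.0,0.0],"yaw":0.0},{"delta_pos":[0.0,0.0,0.0],"yaw":0.0}]'

```text
t: 27.0
tcp_pos: [0.574, 0.3439, 0.1726]
tool_rot: [0.991, -0.134, -0.006, -0.019]
force: [-0.5, -0.1, -0.6]
finger_gap: 1.001
```

```bash
python3 - <<'E'
from h import *
im=snap('wrist','w5');cv2.imwrite('pics/w5b.png',cv2.resize(im,(800,600),interpolation=cv2.INTER_CUBIC))
E
python3 st.py
```

```text
27.05 [0.574  0.3439 0.1727] psi -0.26960213156251883 tilt [-0.0066  0.0405] q6 2.176665841811006 [ 0.6244 -0.6618  0.3771] [-0.0057  0.0139 -0.0139] 1.0038068583682536
[0.3535 0.6169 1.3595 0.044  1.1578 2.1767] pitch -0.007519766238586634 q4 0.04399595406097183 qd [-0.0098 -0.0029  0.0077  0.0009  0.0006  0.0011] z tilt along toolx,y -0.017112989465465474 -0.03726883743469607
```

View pics/w5b.png

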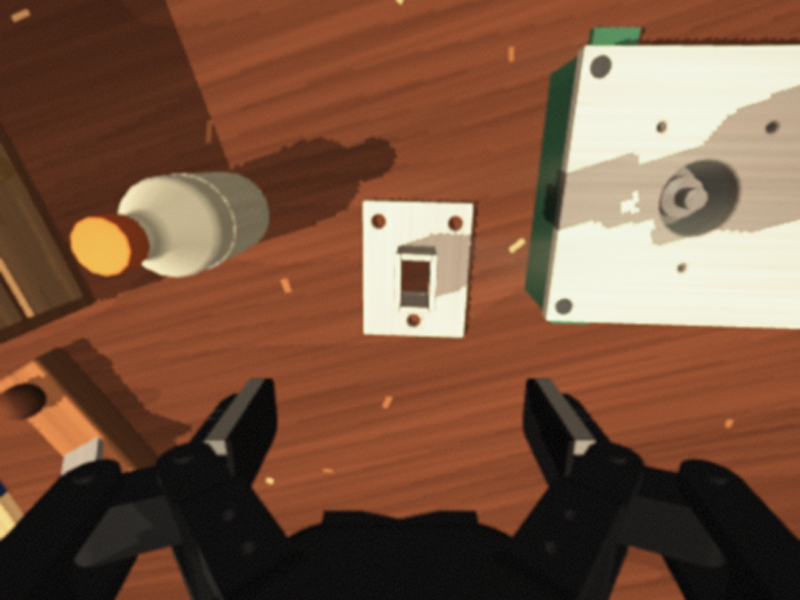

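The plate lies flat and untouched, with holes at (378,221), (455,223) and (413,320) and the spout top at about (417,280). Next I'll measure the offset for the regrasp.

```bash
python3 - <<'E'
from h import *
np.set_printoptions(precision=4,suppress=True)
f=lambda p:(np.array(p,float)+.5)*.64-.5
def fit(P,L):
    A,B=L-L.mean(0),P[:,:2]-P[:,:2].mean(0)
    th=np.arctan2((A[:,0]*B[:,1]-A[:,1]*B[:,0]).sum(),(A*B).sum())
    Rm=np.array([[np.cos(th),-np.sin(th)],[np.sin(th),np.cos(th)]]);o=P[:,:2].mean(0)-Rm@L.mean(0)
    return th,o,P[:,:2]-(L@Rm.T+o)
L=np.array([[40,30],[40,-30],[-42,0]])/1000
print('plate',fit(plane('w5',f([[378,221],[455,223],[413,320]]),.005),L))
print('open',fit(plane('w5',f([[662,127],[772,127],[682,268]]),.07),L))
print(plane('w5',f([[417,281]]),.042))
E
```

```text
plate (np.float64(-0.29244853588871206), array([0.5677, 0.3395]), array([[ 0.    ,  0.0001],
       [-0.    , -0.0002],
       [-0.    ,  0.    ]]))
open (np.float64(-0.2893648253928435), array([0.5824, 0.1589]), array([[-0.0001,  0.    ],
       [ 0.0003, -0.0002],
       [-0.0002,  0.0002]]))
[[0.5695 0.3371 0.042 ]]
```

Request:
send_rows --commands '[{"delta_pos":[-0.6,-0.4,0.0],"yaw":-0.02},{"delta_pos":[0.0,0.0,-3.0],"yaw":0.0},{"delta_pos":[0.0,0.0,-3.0],"yaw":0.0},{"delta_pos":[0.0,0.0,-2.5],"yaw":0.0},{"delta_pos":[0.0,0.0,-2.0],"yaw":0.0},{"delta_pos":[0.0,0.0,0.0],"yaw":0.0},{"delta_pos":[0.0,0.0,0.0],"yaw":0.0}]'

```text
t: 27.92
tcp_pos: [0.5665, 0.3329, 0.0681]
tool_rot: [0.988, -0.15, -0.005, -0.019]
force: [-0.0, -0.3, -0.7]
finger_gap: 0.997
```

```bash
python3 st.py
```

```text
27.925 [0.5665 0.3329 0.0681] psi -0.301248778960731 tilt [-0.0046  0.0398] q6 2.1858258223432947 [-0.0136 -0.3122 -0.6899] [ 0.0262  0.0018 -0.0332] 0.9967062659165558
[0.3421 0.7304 1.4677 0.0485 0.9349 2.1858] pitch -0.008483240554263194 q4 0.04846595666637777 qd [-0.0069  0.0018  0.0127 -0.0011  0.0016  0.0035] z tilt along toolx,y -0.016149518597226707 -0.03657383902335036
```

Request:
send_rows --commands '[{"delta_pos":[0.1,0.6,0.0],"yaw":0.01},{"delta_pos":[0.0,0.0,-1.5],"yaw":0.0},{"delta_pos":[0.0,0.0,-1.5],"yaw":0.0},{"delta_pos":[0.0,0.0,-1.3],"yaw":0.0},{"delta_pos":[0.0,0.0,-0.8],"yaw":0.0},{"delta_pos":[0.0,0.0,0.0],"yaw":0.0}]'

```text
t: 28.68
tcp_pos: [0.5681, 0.3395, 0.0151]
tool_rot: [0.989, -0.145, -0.004, -0.02]
force: [-0.2, -0.2, -0.2]
finger_gap: 1.002
```

```bash
python3 st.py
```

```text
28.675 [0.5681 0.3395 0.0151] psi -0.2907756974995389 tilt [-0.0029  0.0404] q6 2.1782759383837957 [-0.2026 -0.2235 -0.2297] [-0.0732 -0.0135 -0.0352] 1.0021056210600874
[0.3508 0.8095 1.4766 0.0522 0.845  2.1783] pitch -0.010490384096586425 q4 0.052153288012291736 qd [-0.     -0.0021 -0.0046  0.0011 -0.0035 -0.0008] z tilt along toolx,y -0.01439581708731848 -0.03787861790230757
```

Request:
send_rows --commands '[{"delta_pos":[0.0,0.0,0.0],"yaw":0.0},{"delta_pos":[0.0,0.0,0.0],"yaw":0.0},{"delta_pos":[0.0,0.0,0.0],"yaw":0.0},{"delta_pos":[0.0,0.0,0.0],"yaw":0.0},{"delta_pos":[0.0,0.0,0.0],"yaw":0.0},{"delta_pos":[0.0,0.0,0.0],"yaw":0.0}]' --grip 1.0 --force 40.0

```text
t: 29.42
tcp_pos: [0.5686, 0.3391, 0.0163]
tool_rot: [0.989, -0.145, -0.004, -0.02]
force: [-1.3, -0.7, 0.4]
finger_gap: 0.01
```

```bash
python3 st.py
```

```text
29.425 [0.5686 0.3391 0.0163] psi -0.2908161137787806 tilt [-0.0015  0.0403] q6 2.1782648646914935 [-1.3467 -0.7009  0.3686] [-0.2416  0.0165 -0.0036] 0.009858315784766734
[0.3502 0.8076 1.4766 0.0513 0.8456 2.1783] pitch -0.011794998497630882 q4 0.05133705408241035 qd [-0.0015  0.001   0.0009  0.0002  0.0004 -0.0006] z tilt along toolx,y -0.012994438743574107 -0.03818312741061275
```

Request:
send_rows --commands '[{"delta_pos":[0.0,0.0,1.0],"yaw":0.0},{"delta_pos":[0.0,0.0,2.0],"yaw":0.0},{"delta_pos":[0.0,0.0,2.5],"yaw":0.0},{"delta_pos":[0.0,0.0,2.5],"yaw":0.0},{"delta_pos":[0.0,0.0,2.5],"yaw":0.0},{"delta_pos":[0.0,0.0,1.0],"yaw":0.0},{"delta_pos":[0.0,0.0,0.0],"yaw":0.0}]'

```text
t: 30.3
tcp_pos: [0.5712, 0.3414, 0.1435]
tool_rot: [0.989, -0.145, 0.001, -0.023]
force: [0.6, -0.0, -0.2]
finger_gap: -0.002
```

```bash
python3 st.py
```

```text
30.3 [0.5712 0.3414 0.1435] psi -0.2907470510310004 tilt [0.0086 0.0459] q6 2.1916762191720762 [ 0.6185 -0.0316 -0.2424] [-0.0587  0.0089  0.0011] -0.002134631398475373
[0.3515 0.6386 1.409  0.0457 1.0705 2.1917] pitch -0.023432614231985838 q4 0.045744667713503 qd [ 0.0012 -0.0043  0.0036 -0.0002  0.0027  0.002 ] z tilt along toolx,y -0.004935078215202039 -0.046366310672798526
```

The fingers shut on nothing (gap 0), so the regrasp missed. I'll open and look.

Request:
send_rows --commands '[{"delta_pos":[0.0,0.0,1.5],"yaw":0.0},{"delta_pos":[0.0,0.0,0.0],"yaw":0.0},{"delta_pos":[0.0,0.0,0.0],"yaw":0.0}]' --grip -1.0

```text
t: 30.68
tcp_pos: [0.57, 0.3411, 0.1578]
tool_rot: [0.989, -0.145, -0.001, -0.023]
force: [-0.6, -0.6, 0.1]
finger_gap: 0.636
```

```bash
python3 - <<'E'
from h import *
im=snap('wrist','w6');cv2.imwrite('pics/w6b.png',cv2.resize(im,(800,600),interpolation=cv2.INTER_CUBIC))
E
python3 st.py
```

```text
30.725 [0.5702 0.3411 0.1579] psi -0.2908828327620384 tilt [0.0057 0.045 ] q6 2.1933574099079243 [-0.3822  0.6738 -0.9295] [-0.0131 -0.0845  0.0153] 0.7220317243272811
[0.3515 0.6218 1.3972 0.0451 1.1021 2.1934] pitch -0.020474133205482747 q4 0.04511619417263175 qd [-0.0006  0.0021 -0.0012 -0.0009 -0.0022  0.0013] z tilt along toolx,y -0.0073981511255719334 -0.04467020985602153
```

View pics/w6b.png

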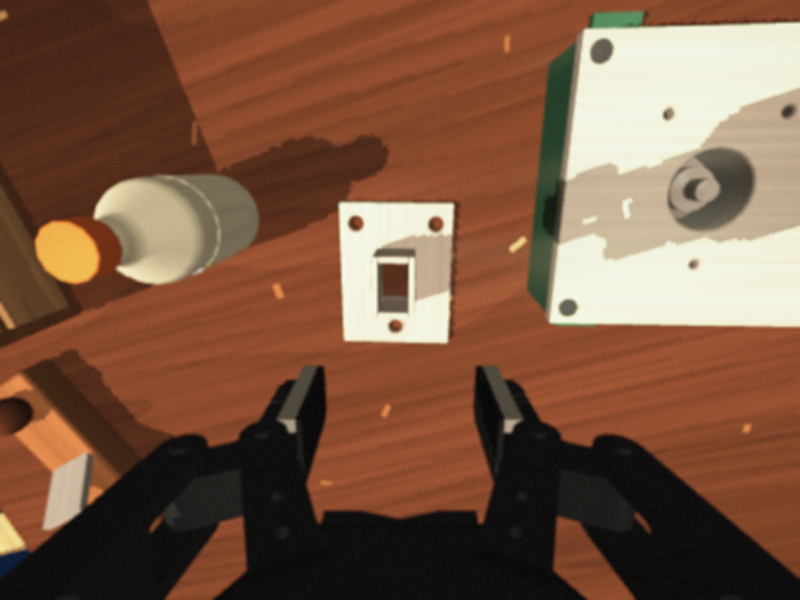

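```bash
python3 - <<'E'
from h import *
np.set_printoptions(precision=4,suppress=True)
f=lambda p:(np.array(p,float)+.5)*.64-.5
def fit(P,L):
    A,B=L-L.mean(0),P[:,:2]-P[:,:2].mean(0)
    th=np.arctan2((A[:,0]*B[:,1]-A[:,1]*B[:,0]).sum(),(A*B).sum())
    Rm=np.array([[np.cos(th),-np.sin(th)],[np.sin(th),np.cos(th)]]);o=P[:,:2].mean(0)-Rm@L.mean(0)
    return th,o,P[:,:2]-(L@Rm.T+o)
L=np.array([[40,30],[40,-30],[-42,0]])/1000
print('plate',fit(plane('w6',f([[356,223],[436,224],[396,326]]),.005),L))
print('open',fit(plane('w6',f([[669,114],[788,111],[694,264]]),.07),L))
print(plane('w6',f([[394,288]]),.042))
# where do the finger tips look to be: midpoint between pads
print(proj('w6',[[.5702,.3411,.1579],[.5702,.3411,.04]])/.64)
print(tri('w5',f([[417,281],[378,221],[662,127]]),'w6',f([[394,288],[356,223],[669,114]])))
E
```

```text
plate (np.float64(-0.29446626567219714), array([0.5701, 0.3512]), array([[ 0.0003,  0.0001],
       [-0.    , -0.0001],
       [-0.0003, -0.    ]]))
open (np.float64(-0.28857979276854084), array([0.5826, 0.1589]), array([[-0.0001, -0.    ],
       [ 0.0002, -0.0001],
       [-0.    ,  0.0001]]))
[[0.5702 0.3505 0.042 ]]
[[398.9327 354.6124]
 [406.7508 283.3041]]
[[0.6192 0.3241 0.2315 0.0016]
 [0.6329 0.3347 0.1919 0.002 ]
 [0.6294 0.1769 0.0713 0.    ]]
```

The plate is still upright and was only pushed about 12 mm, to (0.570, 0.351), yaw -0.294. (The two-view check on the plate is void because it moved between the views; the lift thread triangulates to z = 0.071, as it should.) I'll retry with the jaws partly closed beforehand, so the pads reach deep and arrive gently.

Request:
send_rows --commands '[{"delta_pos":[0.0,1.0,0.0],"yaw":0.0},{"delta_pos":[0.0,0.0,-2.5],"yaw":0.0},{"delta_pos":[0.0,0.0,-2.5],"yaw":0.0},{"delta_pos":[0.0,0.0,-2.5],"yaw":0.0},{"delta_pos":[0.0,0.0,-1.0],"yaw":0.0},{"delta_pos":[0.0,0.0,0.0],"yaw":0.0},{"delta_pos":[0.0,0.0,0.0],"yaw":0.0}]' --grip -0.2

```text
t: 31.6
tcp_pos: [0.5705, 0.3551, 0.0697]
tool_rot: [0.989, -0.144, -0.0, -0.023]
force: [-0.2, 0.4, 0.0]
finger_gap: 0.6
```

```bash
python3 st.py
```

```text
31.6 [0.5705 0.3551 0.0697] psi -0.28983143291769453 tilt [0.0061 0.0465] q6 2.2021695614457975 [-0.2276  0.4254  0.003 ] [-0.0163 -0.0232 -0.039 ] 0.6004045741179116
[0.3709 0.74   1.4378 0.0509 0.9419 2.2022] pitch -0.021957016322709855 q4 0.05089978627973992 qd [ 0.0028  0.0001 -0.0071  0.0012  0.0003  0.0024] z tilt along toolx,y -0.007441774079160203 -0.046273507310902136
```

Request:
send_rows --commands '[{"delta_pos":[0.0,-0.3,0.0],"yaw":0.0},{"delta_pos":[0.0,0.0,-0.5],"yaw":0.0},{"delta_pos":[0.0,0.0,-1.5],"yaw":0.0},{"delta_pos":[0.0,0.0,-1.5],"yaw":0.0},{"delta_pos":[0.0,0.0,-1.4],"yaw":0.0},{"delta_pos":[0.0,0.0,-0.7],"yaw":0.0},{"delta_pos":[0.0,0.0,0.0],"yaw":0.0}]'

```text
t: 32.48
tcp_pos: [0.5709, 0.352, 0.0108]
tool_rot: [0.989, -0.145, 0.0, -0.024]
force: [0.5, 1.0, 0.4]
finger_gap: 0.602
```

```bash
python3 - <<'E'
from h import *
im=snap('wrist','w7');cv2.imwrite('pics/w7b.png',cv2.resize(im,(800,600),interpolation=cv2.INTER_CUBIC))
E
python3 st.py
```

```text
32.525 [0.5711 0.352  0.0111] psi -0.29022046448765554 tilt [0.0081 0.0473] q6 2.1901727961306667 [-0.3849 -0.1328 -0.4583] [-0.0248  0.0391 -0.0387] 0.6018548299615517
[0.366  0.82   1.4644 0.0558 0.8335 2.1902] pitch -0.02375244859985237 q4 0.05576000209933604 qd [-0.0005 -0.0151 -0.0062 -0.0005  0.0011  0.0013] z tilt along toolx,y -0.0057581158214718075 -0.047581353070520055
```

View pics/w7b.png

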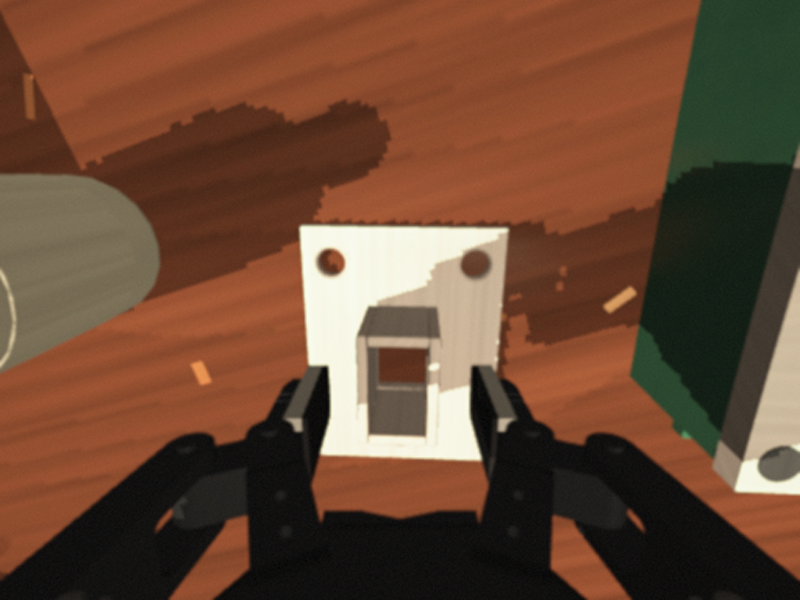

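The spout (365–438, 340–440) sits centred between the pads at (315,400) and (485,400). Closing.

Request:
send_rows --commands '[{"delta_pos":[0.0,0.0,0.0],"yaw":0.0},{"delta_pos":[0.0,0.0,0.0],"yaw":0.0},{"delta_pos":[0.0,0.0,0.0],"yaw":0.0},{"delta_pos":[0.0,0.0,0.0],"yaw":0.0}]' --grip 1.0 --force 70.0

```text
t: 33.02
tcp_pos: [0.5716, 0.3523, 0.012]
tool_rot: [0.989, -0.145, 0.001, -0.024]
force: [1.1, -0.1, -1.1]
finger_gap: 0.319
```

```bash
python3 st.py
```

```text
33.025 [0.5716 0.3523 0.012 ] psi -0.29010090604246686 tilt [0.0097 0.0479] q6 2.1901717772799154 [ 1.0718 -0.0759 -1.146 ] [ 0.0231 -0.0576  0.0233] 0.318760481616441
[0.3661 0.8186 1.4641 0.0557 0.8334 2.1902] pitch -0.025460464980394892 q4 0.05574115271926301 qd [ 0.0006 -0.0014  0.0016  0.0029 -0.0024  0.0009] z tilt along toolx,y -0.0043960222911649 -0.04860595087391082
```

Request:
send_rows --commands '[{"delta_pos":[0.0,0.0,1.0],"yaw":0.0},{"delta_pos":[0.0,0.0,2.0],"yaw":0.0},{"delta_pos":[0.0,0.0,2.5],"yaw":0.0},{"delta_pos":[0.0,0.0,2.5],"yaw":0.0},{"delta_pos":[0.0,0.0,2.5],"yaw":0.0},{"delta_pos":[0.0,0.0,1.5],"yaw":0.0},{"delta_pos":[0.0,0.0,0.0],"yaw":0.0}]'

```text
t: 33.9
tcp_pos: [0.5705, 0.3518, 0.1411]
tool_rot: [0.989, -0.144, 0.002, -0.025]
force: [0.4, -0.9, -4.6]
finger_gap: 0.315
```

```bash
python3 st.py
```

```text
33.9 [0.5705 0.3518 0.1411] psi -0.2896556311666086 tilt [0.011  0.0479] q6 2.20490125925935 [ 0.3712 -0.9423 -4.5676] [-0.0175 -0.0213  0.0264] 0.31485509152308344
[0.3663 0.6461 1.4009 0.0466 1.0676 2.2049] pitch -0.027018314922512943 q4 0.04658694346702053 qd [-0.0027  0.0037  0.018  -0.0009  0.0079 -0.0004] z tilt along toolx,y -0.0031288817055020726 -0.04901378702197387
```

Request:
send_rows --commands '[{"delta_pos":[0.2,-1.5,0.0],"yaw":0.0},{"delta_pos":[0.2,-2.7,0.0],"yaw":0.0},{"delta_pos":[0.2,-3.0,0.0],"yaw":0.0},{"delta_pos":[0.2,-3.0,0.0],"yaw":0.0},{"delta_pos":[0.2,-3.0,0.0],"yaw":0.0},{"delta_pos":[0.2,-3.0,0.0],"yaw":0.0},{"delta_pos":[0.0,-2.0,0.0],"yaw":0.0},{"delta_pos":[0.0,-1.0,0.0],"yaw":0.0},{"delta_pos":[0.0,0.0,0.0],"yaw":0.0}]'

```text
t: 35.02
tcp_pos: [0.5759, 0.1463, 0.1317]
tool_rot: [0.989, -0.145, -0.007, -0.02]
force: [0.3, 1.4, -3.8]
finger_gap: 0.317
```

```bash
python3 st.py
```

```text
35.025 [0.5759 0.1463 0.1317] psi -0.2909077635169295 tilt [-0.0072  0.0422] q6 1.8711383050552213 [ 0.2862  1.3531 -3.7748] [-0.0999 -0.0392  0.054 ] 0.31708661148207723
[0.0373 0.5782 1.5845 0.0509 0.9851 1.8711] pitch 0.006196493881327925 q4 0.05091190873409524 qd [ 0.0055  0.0041  0.0041  0.0127 -0.0024 -0.0014] z tilt along toolx,y -0.018964028674994044 -0.0382984175287595
```

Request:
send_rows --commands '[{"delta_pos":[0.4,0.7,0.0],"yaw":0.0},{"delta_pos":[0.4,0.7,0.0],"yaw":0.0},{"delta_pos":[0.0,0.0,-1.0],"yaw":0.0},{"delta_pos":[0.0,0.0,-1.0],"yaw":0.0},{"delta_pos":[0.0,0.0,-0.6],"yaw":0.0},{"delta_pos":[0.0,0.0,0.0],"yaw":0.0},{"delta_pos":[0.0,0.0,0.0],"yaw":0.0}]'

```text
t: 35.9
tcp_pos: [0.5835, 0.1647, 0.103]
tool_rot: [0.989, -0.143, -0.007, -0.021]
force: [0.0, -0.1, -4.6]
finger_gap: 0.31
```

```bash
python3 - <<'E'
from h import *
im=snap('wrist','w8');cv2.imwrite('pics/w8b.png',cv2.resize(im,(800,600),interpolation=cv2.INTER_CUBIC))
snap('scene','s8');snap('top','t8')
E
python3 st.py
```

```text
36.05 [0.5837 0.1647 0.1033] psi -0.28667038418266166 tilt [-0.008   0.0432] q6 1.8934131127076173 [-0.3823  0.3772 -2.8346] [ 0.0034 -0.0153 -0.0266] 0.31987631256152366
[0.0674 0.6312 1.5733 0.0539 0.9429 1.8934] pitch 0.005752646154900898 q4 0.05391438354982567 qd [ 0.0013 -0.001  -0.0011  0.      0.0001 -0.0004] z tilt along toolx,y -0.0198572734101967 -0.03910597821153776
```

View pics/w8b.png

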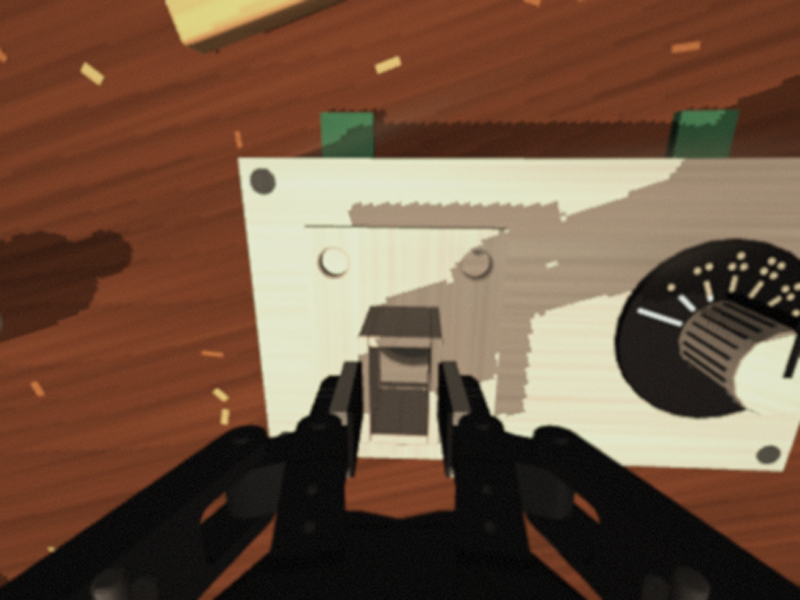

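The plate hovers over the lift with holes at about (334,262) and (476,263). I'll compute their error against the threads.

```bash
python3 - <<'E'
from h import *
np.set_printoptions(precision=4,suppress=True)
f=lambda p:(np.array(p,float)+.5)*.64-.5
th,o=-.290,np.array([.5825,.159]);Rm=np.array([[np.cos(th),-np.sin(th)],[np.sin(th),np.cos(th)]])
T=np.array([[.04,.03],[.04,-.03]])@Rm.T+o
P=plane('w8',f([[334,262],[476,263]]),.097)[:,:2]
print(P,T,'err',P-T,'dist',np.linalg.norm(P[0]-P[1]),'yaw',np.arctan2(*(P[0]-P[1])[::-1])-np.pi/2)
for z in(.091,.097,.103):
    C=plane('w8',f([[305,227],[505,228]]),z);print(z,C[:,:2].mean(0),'w',np.linalg.norm(C[0]-C[1]))
print('front mid want',Rm@[.055,0]+o)
# height check: hole triangulation, wrist vs top/scene: expected pixels
print(proj('s8',np.c_[P,[.097,.097]]),proj('t8',np.c_[P,[.097,.097]]))
s=cv2.imread('pics/s8.png');t=cv2.imread('pics/t8.png')
cv2.imwrite('pics/st8.png',np.hstack([cv2.resize(s[170:290,200:320],(400,400),interpolation=cv2.INTER_CUBIC),cv2.resize(t[150:240,155:245],(400,400),interpolation=cv2.INTER_CUBIC)]))
E
```

```text
[[0.6294 0.1801]
 [0.6127 0.1232]] [[0.6294 0.1763]
 [0.6123 0.1188]] err [[0.     0.0038]
 [0.0005 0.0044]] dist 0.05932300544755943 yaw -0.28595373555746684
0.091 [0.6343 0.1482] w 0.08413330133639095
0.097 [0.6351 0.1477] w 0.0813110999226231
0.103 [0.6359 0.1473] w 0.0784888985088552
front mid want [0.6352 0.1433]
[[258.2422 252.8388]
 [252.1423 233.9457]] [[192.679  174.9485]
 [210.2274 179.9869]]
```

View pics/st8.png

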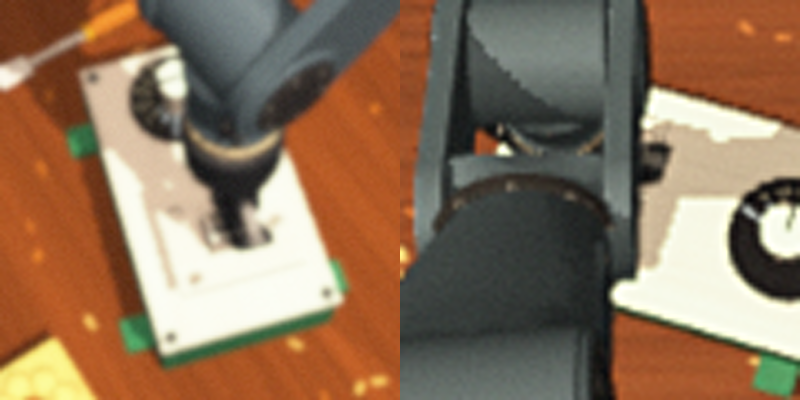

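Error is +4 mm in y. The underside is about 19–21 mm above the top (the 60 mm hole spacing and the grasp offset agree on that). Correcting.

Request:
send_rows --commands '[{"delta_pos":[0.0,-0.4,-0.3],"yaw":0.0},{"delta_pos":[0.0,0.0,-0.2],"yaw":0.0},{"delta_pos":[0.0,0.0,0.0],"yaw":0.0},{"delta_pos":[0.0,0.0,0.0],"yaw":0.0}]'

```text
t: 36.55
tcp_pos: [0.5841, 0.1601, 0.0986]
tool_rot: [0.989, -0.143, -0.006, -0.021]
force: [0.0, 0.6, -4.0]
finger_gap: 0.318
```

```bash
python3 - <<'E'
from h import *
snap('wrist','w9')
E
python3 st.py
```

```text
36.6 [0.5841 0.1602 0.0986] psi -0.2870494992061382 tilt [-0.0068  0.0432] q6 1.885417559604752 [-0.1611  0.3653 -4.3943] [-0.0477  0.0132  0.0028] 0.3139593118830927
[0.0597 0.6367 1.5792 0.0543 0.9306 1.8854] pitch 0.004912582831531953 q4 0.054279023995845825 qd [-0.0004  0.0007  0.0005  0.0014  0.     -0.0009] z tilt along toolx,y -0.018736641794297387 -0.03944589184539701
```

```bash
python3 - <<'E'
from h import *
np.set_printoptions(precision=4,suppress=True)
th,o=-.290,np.array([.5825,.159]);Rm=np.array([[np.cos(th),-np.sin(th)],[np.sin(th),np.cos(th)]])
T=np.array([[.04,.03],[.04,-.03]])@Rm.T+o
a,b=cv2.imread('pics/w8.png'),cv2.imread('pics/w9.png');px=[]
for x,y in[(213,167),(304,168)]:
    r=cv2.matchTemplate(b[y-16:y+17,x-16:x+17],a[y-11:y+12,x-11:x+12],cv2.TM_CCOEFF_NORMED);_,v,_,l=cv2.minMaxLoc(r)
    print(v,l);px.append([x+.6+l[0]-5,y+.2+l[1]-5])
P=plane('w9',px,.092)[:,:2];print('err',P-T,np.linalg.norm(P[0]-P[1]))
# dial: pointer & bench things unchanged? compare gap in top view
E
```

```text
0.6627916693687439 (5, 5)
0.9009246230125427 (5, 5)
err [[ 0.0008 -0.0007]
 [ 0.0008 -0.0004]] 0.05961806498867489
```

Holes are within 1 mm of the threads, the hover is about 15 mm and the arm is still. Handing in.

```bash
python3 -c "
from station import manip
print(manip.sense()['t'],manip.sense()['tcp_pos']);print(manip.sign_off())"
```

```text
36.6 [0.58410184 0.16016755 0.09859331]
the job is handed in; nothing more can be done
None
```

I turned the dial from mark 1 to mark 3 and let go. I then took the aluminium plate by its spout, and handed the job in at t = 36.6 s still holding it over the bit opening.

**Last checks**
- **Dial:** on mark 3 in a close-up after release, within about 2° where marks are 24° apart. I did not measure it again at the end.
- **Holes over threads:** the two visible holes are within about 1 mm of their threads, and yaw agrees to about 0.005 rad. The lone hole was hidden under the gripper, so its place follows from the other two. One of the two image matches behind this was weak (0.66).
- **Hover:** the underside is about 15–17 mm above the lift's top. The arm was still, and the force reading showed only the plate's weight, about 4 N.

**What went wrong or disagreed**
- **Tilt:** the tool picked up about 2.5° of tilt that the moves could not remove. I set the plate down on clear bench beside the lift to level it and took hold again. I estimate the held plate is about 1° off level, from the change in tool tilt since the grasp; I did not measure the plate's tilt directly.
- **Missed grip:** the first try at regripping closed on nothing and pushed the plate about 12 mm across the bench. The second try, with the jaws partly closed beforehand, held.
- **Heights:** early two-view heights with the top camera came out 3–9 mm low. Later wrist-camera pairs gave 71 mm for the lift's top and 6–7 mm for the plate's top, so I kept the stated heights.
- **Other tools:** I did not touch any of them as far as the pictures show, but I made no separate final check of them.

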